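# Check the end float of a pump shaft and fit its thrust fork

## Task

Take the black hand knob of the open tubing pump, pull the rotor shaft out to its front stop and then push it fully home, to feel its end float. With the shaft home, pick up the loose green thrust fork by its red grip, keep it upright and slide it in from the pump's left side, between the front bearing and the rotor, until the spring catch has snapped shut behind its foot. Then pull the knob firmly once more to feel the fork stop the shaft, push the shaft fully home again and let go; leave the black-capped amber bottle and vial and the screwdriver where they stand.

Things in the scene. Friction and masses are not known exactly. Their poses are not given: they have to be found in the camera images.
- pump: Belt-driven tubing pump, 0.21 x 0.135 x 0.26 m, fixed. Origin on the bench under the rotor; x from the hand knob back to the grey belt guard, y to its left (where the fork enters), z up. The shaft lies along x at height 65 mm. Grey metal deck: top at height 12 mm, x -93 to 97, y -55 to 80 mm, a small lead-in ramp on its left edge.
- motor_front (a point): Lower front edge of the blue motor (62 mm diameter, along pump x) that lies above the shaft: at (-120, 0, 180) mm in the pump's frame. It reaches out over the knob: a tool held upright at the knob hits it, so lean the tool 30 to 40 degrees back, its body towards pump -x.
- bearing_boss (a point): Centre of the brass face (40 mm diameter) of the grey front bearing, at (-53, 0, 65) mm in the pump's frame. The bearing's block stands at x -79.5 to -63.5, y -25 to 25 mm, up to height 90 mm. With the shaft home, 16 mm lie between this face and the rotor's front hub (40 mm diameter); with the shaft out there is no room for the fork.
- knob (a point): Centre of the black ribbed hand knob on the front end of the shaft: 31 mm diameter, 30 mm long, axis along pump x; it moves with the shaft. At shaft = 0 it is at (-125, 0, 65) mm in the pump's frame.
- shaft (a joint): How far the shaft with rotor and knob is pulled out to the front (pump -x), m: 0 = home at the rear stop, 0.016 = at the front stop. About 2.5 N of friction; it stays where it is left. With the fork fitted it is stopped at about 0.004.
- rotor: Rotor with white rollers (62 mm diameter), its steel front hub and the hand knob, all fast on the shaft. Its frame is the pump's when the shaft is home.
- fork_seat (a point): Where fork_foot lies when the fork is seated: on the deck under the shaft's axis, at (-45, 0, 12) mm in the pump's frame, axes parallel to the pump's. The channel for the foot is 35 mm wide, runs along pump y and has an end stop; the seated fork has about 2 mm play either way in x and y.
- catch (a joint): Turn of the spring catch, a brass leaf at the left front of the channel, rad: 0 = shut, its hook 7 mm into the channel; about 0.1 while the fork's foot pushes it aside (some 3 N at the hook). Once the foot is fully in, it snaps back to 0 behind the foot's shoulder.
- catch_hook (a point): Hook of the spring catch, at (-59, 76.5, 20.5) mm in the pump's frame; its sloped side faces outwards (pump +y).
- fork_foot (a point): On the underside of the loose green plastic thrust fork (100 g), origin of its frame: x across it, y from slot to grip, z up. Foot 30 mm wide, 10 high, y -28 (round nose) to 72 mm (shoulder). Plate above it 12 mm thick, to height 42 and y 124 mm; fork arms to height 76, y -28 to 34 mm; their 20 mm slot opens to -y, middle at height 52 mm.
- fork_grip (a point): Centre of the fork's red grip, 13 mm (fork x) by 24 mm (fork y), height 42 to 92 mm over the underside; at (0, 112, 68) mm in the fork's frame. To seat the fork, turn its axes parallel to the pump's and slide it along pump -y, its underside 0 to 3 mm above the deck; the nose must be clear of the deck's edge before; it takes about 5 to 15 N.
- amber_bottle: Amber bottle with black cap, 48 mm diameter, 103 mm high, a bystander left behind the pump. Origin at its underside.
- vial: Small amber vial with black cap, 29 mm diameter, 64 mm high, a bystander at the left. Origin at its underside.
- screwdriver: Screwdriver, 170 mm long, lying in front of the pump near the bench edge, a bystander.
There are look-alikes about, which are no part of the job. Of the things that look like the part that bears fork_foot, the largest one is meant.

How it is judged:
By the outcome, as a careful person would: the job done as asked, in the order asked, and still so for the second after the job is handed in, with the robot touching nothing.
It also fails if it takes over 64 s, if anything falls off the work surface, if the arm or the gripper's body presses on something with over 40 N, if the wrist force passes 120 N, or if a joint passes its speed limit or range.

## Robot

A 6-joint arm with a two-finger parallel gripper is mounted at the origin on a cart in front of the work surface, level with it; the furniture and walls round the work are solid. World frame = base frame: x ahead of the robot, y to its left, z up, the work surface at z = 0. Lengths are in m, angles in degrees, forces in N, time in s.
With the tool pointing down it reaches from about 0.35 to 0.875 m from the base axis. Payload 4.2 kg.
Tool frame: the origin (TCP) lies on the centre line of the jaws, within the pads' length; the fingertips stand 8 mm ahead of it and the grasp point (between the pads) lies 11 mm behind it; z points along the fingers, y is the direction in which the jaws open and shut (so a half turn about z gives the same grasp; the last joint's range is limited). The gripper opens to 87 mm and grips with 3 to 60 N. Pads are 19 mm wide; open, the fingers measure 117 mm over their backs; the gripper's body (75 mm by 190 mm) begins 51 mm behind the grasp point.
Start: joints at [91.077, 22.042, 0.453, 0, -68.411, -14.817], TCP at [0.148, 0.607, 0.231] pointing down, gripper open.
Joint ranges: [-179.83, 179.83], [-69.29, 118.12], [-61.27, 80.66], [-181.25, 117.63], [-171.15, -9.14], [-177.46, 177.46]. Speed limits (degrees/s): [159.86, 159.86, 180, 180, 180, 180].

## Interface

Orientations are given as a 3x3 rotation matrix whose columns are the frame's x, y, z axes.
In Python, from station import sense, capture, finish_job, recognise gives the robot as it stands.
- The arm moves only by the tool apply_moves, never from a script. Its argument "plan" is a list that holds one entry, the list of rows, each a list of 7 numbers: the opening in per cent of the stroke, from 0 (shut) to 100 (fully open), then the shift along the world's x, y, z in units of 25 mm (1.0 is 25 mm), then the turn, a rotation vector about the world's x, y, z in rad. A call has 1 to 12 rows; each row shifts and turns the pose as measured when the row begins; what a row does not reach is not made up. A row lasts 1/12 s, in which the tool goes at most 41.7 mm and 7.16 degrees, less where a joint would pass 70% of its speed; a pose out of reach is approached as far as the arm can. A call is refused whole if a number of a shift passes 1 or a number of a turn 0.125, either way. A call with a gripper value outside its range is refused whole. The fingers move at their own pace and stop on an object; the grip force is fixed at half the most. Time passes only in rows, so rows that do not move let the fingers close. It gives the time, the measured TCP pose, the force and the opening at its end, in the units of the state.
- sense(): the state, without advancing time (a new reading comes with each control period).
- capture(name): name is "scene" or "top" or "wrist"; returns a dict with "pixels" (480x640x3 uint8, red, green, blue), "depth" (480x640 float32, m along the optical axis (not along the pixel's ray), 0 where there is no reading), "mtx" (3x3 intrinsics, pixels), "R" (3x3) and "t" (3): a world point X has camera coordinates R X + t; the wrist camera has in their place "mount" (4x4, takes a point from camera to tool coordinates, whose origin is the TCP and whose axes are the flange's). Camera axes: x right, y down, z forward; pixel columns grow to the right and rows downward; lengths in m; the calibration is good to about 2 mm. The wrist camera is an equidistant fisheye: a pixel r from the principal point sees the ray r / f radians off the axis. A picture is of the moment at which its call begins: read the wrist's pose just before it.
- finish_job(): hands the job in, once; it reports no verdict.
Trained networks look in a picture, given as the dict that the camera call returned (one of the last four; its "shot" number tells which), for a name from the list of things; names that differ only in an ending like _2 or _b are one class to them, and where a whole thing is asked for, a point or a joint stands for the part that bears it (a point fixed in the world has none). Each returns a list of dicts, best first, with "score" (0 to 1); they miss things now and then, are a little off and sometimes report something else, mostly with a low value. They report only what shows in the picture. A call takes as long as a camera call. They do not tell look-alikes from the thing itself.
- recognise(label, picture): "at" ([x, y, z] in m, in the coordinates of the camera as it stood for that picture, good to about 4 mm: the middle of the surface that is visible of it).
The state is a dict: "time_s": time; "joints": joint angles; "joint_velocities": joint speeds; "effort": joint torques, N m; "tcp_pos": TCP position; "ee_rot": TCP orientation; "wrist_force": force on the tool from outside, world axes, zero at the start; "moment": the same for the moment, N m; "gripper_width": opening from 0.0 (shut) to 1.0 (fully open).
Only numpy, scipy, OpenCV 4.12 (cv2) and the standard library are available. Lean on these libraries where they do the work, as an engineer would, in place of code of your own. Each camera call takes 0.05 s, during which the arm holds its last target.

## Working session

There is one attempt and no reset: what is moved stays moved. The work goes in short steps, Python scripts to look and compute and a tool call to move; the robot and the scene stay as the last step left them, time stands still between calls to the robot, and variables do not carry over. Pictures are saved under pics/ and viewed, and the job is handed in when it is done.

Besides the shell and the picture viewer there is one more tool, called after "Call:" as name(argument=value, ...), one argument or row to a line, values as JSON. apply_moves: Moves the arm, as the interface text tells. Its arguments: {"type":"object","properties":{"plan":{"type":"array","items":{"type":"array","items":{"type":"array","items":{"type":"number"}}}}},"required":["plan"]}

```bash
ls; mkdir -p pics; python3 - <<'E'
from station import sense,capture,recognise
import cv2,numpy as np,pickle
s=sense();print(s)
for n in ["scene","top"]:
    c=capture(n);cv2.imwrite(f"pics/{n}1.png",c["pixels"][:,:,::-1]);pickle.dump(c,open(f"pics/{n}1.pkl","wb"))
    print(n,c["mtx"].tolist(),c["R"].tolist(),c["t"].tolist())
    for l in ["pump","motor_front","bearing_boss","knob","rotor","fork_foot","fork_grip","catch_hook","amber_bottle","vial","screwdriver"]:
        try:
            for d in recognise(l,c)[:4]:
                p=np.array(d["at"]);w=c["R"].T@(p-c["t"]);q=c["mtx"]@p;print(n,l,round(d["score"],2),w.round(4),(q[:2]/q[2]).round())
        except Exception as e: print(l,e)
print(sense()["time_s"])
E
```

```text
pics
{'time_s': 0.0, 'joints': array([ 9.10783370e+01,  2.20904211e+01,  3.80050474e-01, -2.89298012e-02,
       -6.84130098e+01, -1.48175515e+01]), 'joint_velocities': array([-0.08696631,  0.01715157,  0.00350641,  0.10466278,  0.04563784,
        0.02852709]), 'effort': array([-1.06354216e-04, -3.90660775e+01,  1.87410468e+01,  4.22015369e+00,
        1.10182186e-02, -1.95042221e-04]), 'tcp_pos': array([0.14827125, 0.60654672, 0.22946519]), 'ee_rot': array([[ 9.71342559e-01, -2.37683506e-01, -4.28897230e-04],
       [-2.37683873e-01, -9.71340158e-01, -2.16180451e-03],
       [ 9.72201718e-05,  2.20179468e-03, -9.99997571e-01]]), 'wrist_force': array([ 0.39159549, -0.41898702, -0.10240479]), 'moment': array([-0.04148755,  0.00916705,  0.02776506]), 'gripper_width': 1.0015135890586588}
scene [[451.1876793248298, 0.0, 321.0350045856356], [0.0, 451.1876793248298, 242.58102414365516], [0.0, 0.0, 1.0]] [[0.8276177492491286, -0.5612186900625158, -0.009079815654553689], [-0.38460735511652777, -0.5552421393943082, -0.7374166726017934], [0.4088105227584973, 0.6137912907213212, -0.67537708572
[... 1648 characters left out ...]
_boss 0.78 [ 0.6325 -0.0177  0.1748] [434. 217.]
top knob 0.71 [ 0.6034 -0.0273  0.073 ] [429. 234.]
top rotor 0.71 [ 0.6038 -0.0276  0.0744] [429. 234.]
top fork_foot 0.82 [0.4843 0.2586 0.0437] [327. 274.]
top fork_foot 0.64 [0.3636 0.6716 0.033 ] [181. 312.]
top fork_foot 0.54 [0.3657 0.2458 0.0274] [331. 316.]
top fork_grip 0.88 [0.3627 0.671  0.0284] [182. 313.]
top fork_grip 0.7 [0.4775 0.2629 0.0377] [326. 276.]
top fork_grip 0.69 [0.3691 0.2468 0.0285] [330. 315.]
top catch_hook 0.83 [ 0.6315 -0.021   0.1721] [435. 218.]
top amber_bottle 0.71 [0.7402 0.1698 0.0693] [360. 185.]
top vial 0.46 [0.6839 0.3244 0.0463] [306. 205.]
top screwdriver 0.87 [0.3389 0.1049 0.0183] [379. 327.]
1.2
```

View pics/scene1.png

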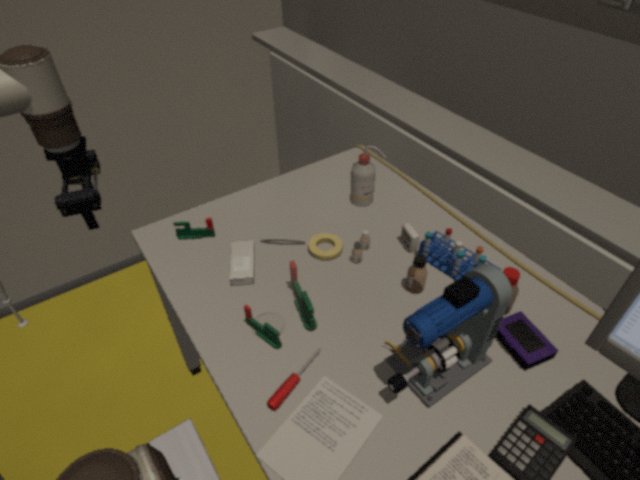

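View pics/top1.png

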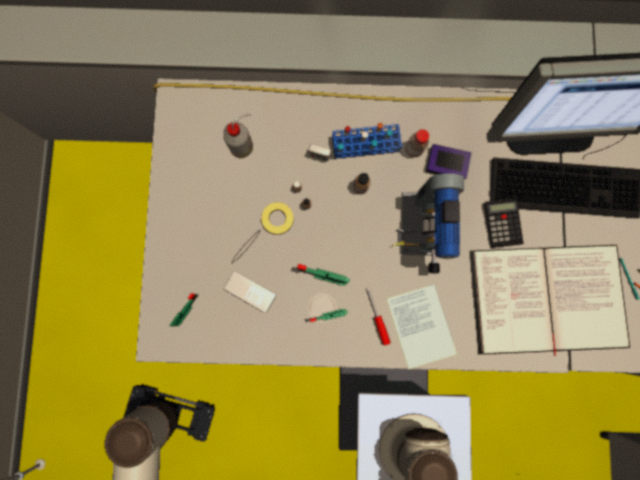

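```bash
python3 - <<'E'
import cv2
a=cv2.imread('pics/scene1.png')[230:450,220:580];cv2.imwrite('pics/s1c.png',cv2.resize(a,None,fx=2.2,fy=2.2,interpolation=cv2.INTER_CUBIC))
a=cv2.imread('pics/top1.png')[150:350,270:520];cv2.imwrite('pics/t1c.png',cv2.resize(a,None,fx=3,fy=3,interpolation=cv2.INTER_CUBIC))
E
```

```text
(no output)
```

View pics/s1c.png

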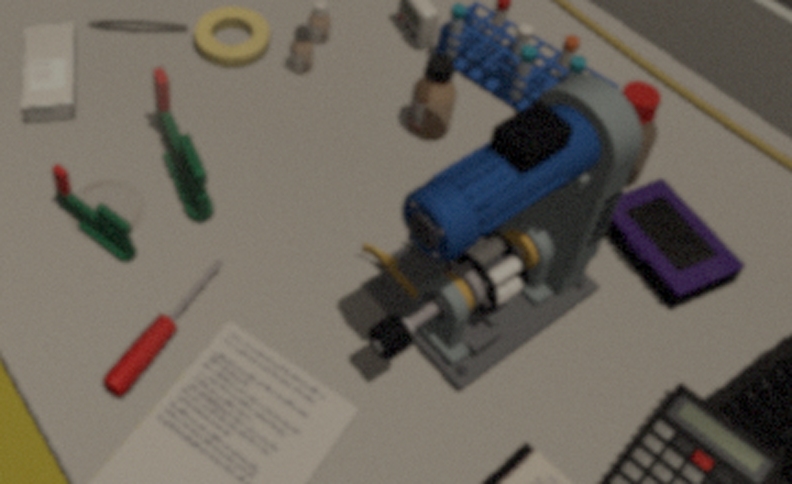

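View pics/t1c.png

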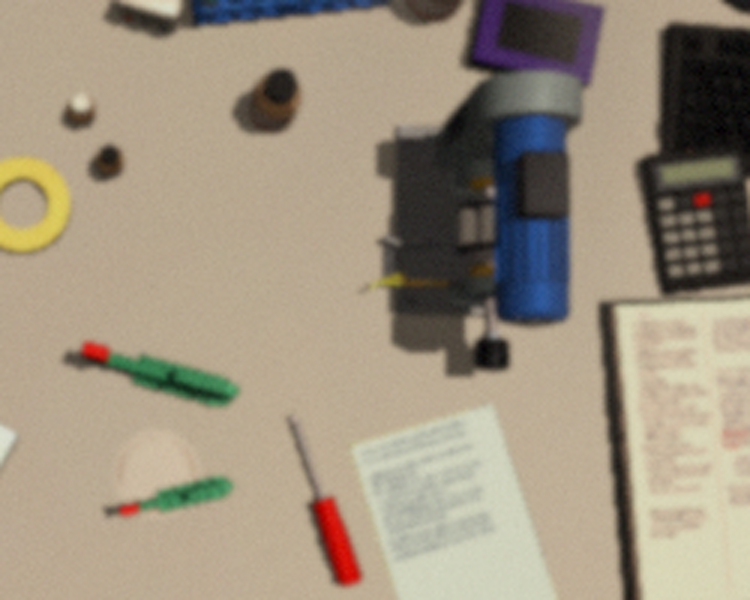

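```bash
cat >h.py <<'E'
import numpy as np,cv2,pickle
def cloud(c):
    d=c["depth"];v,u=np.mgrid[0:d.shape[0],0:d.shape[1]]
    K=c["mtx"];P=np.stack([(u-K[0,2])/K[0,0]*d,(v-K[1,2])/K[1,1]*d,d],-1)
    W=(P-c["t"])@c["R"];W[d<=0]=np.nan;return W
def proj(c,X):
    p=np.atleast_2d(X)@c["R"].T+c["t"];q=p@c["mtx"].T;return q[:,:2]/q[:,2:]
E
python3 - <<'E'
from h import *
for n in ["scene","top"]:
    c=pickle.load(open(f"pics/{n}1.pkl","rb"));W=cloud(c);rgb=c["pixels"].astype(int)
    r,g,b=[rgb[...,i] for i in range(3)]
    z=W[...,2]
    tab=(W[...,0]>.35)&(W[...,0]<.8)&(W[...,1]>.2)&(W[...,1]<.5)
    print(n,"table z med",np.nanmedian(z[tab]))
    blue=(b>r+40)&(b>g+20)&(z>.15)&(W[...,1]<.1)&(W[...,1]>-.15)&(W[...,0]<.85)
    P=W[blue];print("motor",len(P),P.min(0).round(3),P.max(0).round(3),P.mean(0).round(3))
    grn=(g>r+20)&(g>b+5)&(z>.004)
    red=(r>g+60)&(r>b+60)&(z>.004)
    for nm,m in [("g",grn),("r",red)]:
        k,lab,st,ce=cv2.connectedComponentsWithStats(m.astype(np.uint8))
        for i in range(1,k):
            if st[i,4]>15:
                Q=W[lab==i];e,V=np.linalg.eigh(np.cov(Q[:,:2].T));print(nm,st[i],ce[i].round(),Q.mean(0).round(4),"z",Q[:,2].min().round(3),Q[:,2].max().round(3),"dir",V[:,1].round(3),"len",np.ptp(Q[:,:2]@V[:,1]).round(4))
E
```

```text
scene table z med -0.000996009470769775
motor 1942 [ 0.526 -0.075  0.206] [ 0.698 -0.016  0.263] [ 0.596 -0.056  0.232]
g [175 222  39  16 294] [192. 232.] [0.3681 0.6639 0.02  ] z 0.004 0.054 dir [-0.84   0.543] len 0.1001
g [296 282  17  31 130] [304. 298.] [0.4791 0.2428 0.0636] z 0.037 0.078 dir [0.251 0.968] len 0.1241
g [302 317   9  12  27] [306. 324.] [0.463  0.2145 0.0087] z 0.006 0.012 dir [0.091 0.996] len 0.0363
g [310 317   6  10  27] [313. 321.] [0.4716 0.1971 0.0303] z 0.008 0.043 dir [-0.871 -0.491] len 0.0193
g [251 319  27  16 110] [264. 327.] [0.3697 0.2406 0.0399] z 0.021 0.057 dir [-0.255  0.967] len 0.0889
g [257 330  22  18  93] [268. 339.] [0.3686 0.2285 0.0072] z 0.004 0.016 dir [-0.246  0.969] len 0.0661
r [206 218   6  10  31] [209. 222.] [0.4123 0.6361 0.0536] z 0.033 0.067 dir [-0.353  0.936] len 0.0155
r [291 262   4   6  18] [292. 264.] [0.5006 0.3279 0.0909] z 0.089 0.093 dir [0.328 0.945] len 0.0168
r [504 267  16  18 166] [512. 274.] [ 0.8783 -0.005   0.1186] z 0.099 0.124 dir [0.481 0.877] len 0.0373
r [245 306   5   5  18] [247. 308.] [0.3559 0.291
[... 1033 characters left out ...]
7. 128.] [0.9052 0.2128 0.0852] z 0.08 0.091 dir [-0.986  0.165] len 0.0134
r [416 129  13  15 140] [422. 136.] [0.8772 0.0017 0.1187] z 0.075 0.129 dir [-0.987 -0.161] len 0.0365
r [501 214   6   5  24] [504. 216.] [ 0.6721 -0.2615  0.0191] z 0.015 0.024 dir [-0.502  0.865] len 0.0168
r [297 264  10   7  45] [301. 267.] [0.4986 0.3328 0.088 ] z 0.065 0.096 dir [0.286 0.958] len 0.0245
r [188 293   7   6  30] [191. 296.] [0.4108 0.6404 0.0598] z 0.044 0.072 dir [-0.854  0.521] len 0.0161
r [375 316  16  30 236] [382. 331.] [0.3278 0.0972 0.0224] z 0.007 0.031 dir [-0.939 -0.344] len 0.0848
r [310 318   6   4  20] [312. 320.] [0.3544 0.2973 0.0621] z 0.031 0.069 dir [-0.315  0.949] len 0.0157
```

```bash
python3 - <<'E'
from h import *
from scipy.optimize import least_squares
for n in ["scene","top"]:
    c=pickle.load(open(f"pics/{n}1.pkl","rb"));W=cloud(c);rgb=c["pixels"].astype(int)
    r,g,b=[rgb[...,i] for i in range(3)];z=W[...,2]
    m=((b>r+40)&(b>g+20)&(z>.15)&(W[...,1]<.1)&(W[...,1]>-.15)&(W[...,0]<.85)).astype(np.uint8)
    m=cv2.erode(m,np.ones((3,3)))>0
    P=W[m]
    def res(q):
        a=np.array([np.cos(q[1]),np.sin(q[1])]);lat=-(P[:,0]-.6)*a[1]+(P[:,1]-q[0])*a[0]
        return np.hypot(lat,P[:,2]-q[2])-.031
    s=least_squares(res,[-.035,0,.211],loss='soft_l1',f_scale=.002);q=s.x
    print(n,"y at x=.6",q[0].round(4),"yaw",np.degrees(q[1]).round(2),"zc",q[2].round(4),np.abs(s.fun).mean())
    # deck
    D=(z>.007)&(z<.017)&(W[...,0]>.5)&(W[...,0]<.78)&(W[...,1]>-.13)&(W[...,1]<.09)&(np.abs(r-b)<25)
    Q=W[D];print("deck",len(Q),np.percentile(Q,[1,99],axis=0).round(3).tolist())
    a=q[1];R=np.array([[np.cos(a),np.sin(a)],[-np.sin(a),np.cos(a)]])
    o=np.array([.6,q[0]]);L=(Q[:,:2]-o)@R.T;print("deck local",np.percentile(L,[.5,2,50,98,99.5],axis=0).round(4).tolist())
    K=(z>.03)&(W[...,0]<.55)&(W[...,0]>.46)&(W[...,1]>-.1)&(W[...,1]<.03)&(z<.1)&(rgb.sum(-1)<150)
    Q=W[K];L=(Q[:,:2]-o)@R.T;print("knob",len(Q),np.c_[L,Q[:,2]].mean(0).round(4),np.percentile(L,[3,97],axis=0).round(4).tolist(),Q[:,2].max())
    L=(P[:,:2]-o)@R.T;print("motor front local x",np.percentile(L[:,0],[.5,2,5]))
E
```

```text
scene y at x=.6 -0.0423 yaw 0.24 zc 0.209 0.0013525290921209989
deck 1682 [[0.554, -0.098, 0.008], [0.739, 0.04, 0.016]]
deck local [[-0.0459, -0.0561], [-0.045, -0.0557], [0.013, -0.0309], [0.1323, 0.0773], [0.1412, 0.0842]]
knob 257 [-0.0925 -0.0038  0.074 ] [[-0.1036, -0.0156], [-0.0782, 0.0116]] 0.08239379220924256
motor front local x [-0.07084755 -0.0694283  -0.06711095]
top y at x=.6 -0.0406 yaw 0.22 zc 0.2089 0.0020509398344889795
deck 946 [[0.552, -0.033, 0.007], [0.737, 0.047, 0.017]]
deck local [[-0.048, 0.0037], [-0.0468, 0.0112], [0.04, 0.0526], [0.1351, 0.0822], [0.1392, 0.0893]]
knob 86 [-0.0918  0.0039  0.0767] [[-0.102, -0.0108], [-0.0817, 0.0163]] 0.08672573566897204
motor front local x [-0.0712976  -0.06903982 -0.06608441]
```

Fork candidates, as scene pixels: A (304,300), upright with its grip top at z≈93 mm. B (265,330), upright but smaller, about 65 mm high. C (192,231), smaller and about 70 mm high. A matches the 92 mm height in the description and is the largest, so I choose A. The knob looks about 12 mm out.

Call:
apply_moves(
  plan=[
    [[100,0.6,-1,0,0,0,0.02],[100,0.6,-1,0,0,0,0.02],[100,0.6,-1,0,0,0,0.02],[100,0.6,-1,0,0,0,0.02],[100,0.6,-1,0,0,0,0.02],[100,0.6,-1,0,0,0,0.02],[100,0.6,-1,0,0,0,0.02],[100,0.6,-1,0,0,0,0.02],[100,0.6,-1,0,0,0,0.02],[100,0.6,-1,0,0,0,0.02],[100,0.6,-1,0,0,0,0.02],[100,0.6,-1,0,0,0,0.02]],
  ],
)

```text
time_s: 2.2
tcp_pos: [0.3314, 0.2978, 0.2302]
ee_rot: [[1.0, 0.022, 0.002], [0.022, -1.0, 0.004], [0.002, -0.004, -1.0]]
wrist_force: [-0.2, 0.8, -0.4]
gripper_width: 1.004
```

Call:
apply_moves(
  plan=[
    [[100,0.3,-1,0,0,-0.06,0],[100,0.3,-1,0,0,-0.06,0],[100,0.3,-1,0,0,-0.06,0],[100,0.3,-1,0,0,-0.06,0],[100,0.3,-1,0,0,-0.06,0],[100,0.3,-1,0,0,-0.06,0],[100,0.4,-1,-0.1,0,-0.06,0],[100,0.4,-1,-0.1,0,-0.06,0],[100,0.4,-1,-0.1,0,-0.06,0],[100,0.4,-1,-0.1,0,-0.06,0],[100,0.4,-1,-0.1,0,-0.03,0],[100,0.4,-1,-0.1,0,0,0]],
  ],
)

```text
time_s: 3.2
tcp_pos: [0.4533, -0.0098, 0.2531]
ee_rot: [[0.793, 0.037, 0.609], [0.024, -0.999, 0.03], [0.609, -0.009, -0.793]]
wrist_force: [1.6, -1.2, -0.3]
gripper_width: 0.996
```

```bash
cat >>h.py <<'E'
def wrist(name):
    from station import sense,capture
    s=sense();c=capture("wrist");c["T"]=(s["ee_rot"],s["tcp_pos"])
    cv2.imwrite(f"pics/{name}.png",c["pixels"][:,:,::-1]);pickle.dump(c,open(f"pics/{name}.pkl","wb"));return c,s
def wproj(c,X):
    Re,te=c["T"];X=np.atleast_2d(X);p=(X-te)@Re;M=np.linalg.inv(c["mount"]);p=p@M[:3,:3].T+M[:3,3]
    r=np.hypot(p[:,0],p[:,1]);th=np.arctan2(r,p[:,2]);K=c["mtx"]
    return np.c_[K[0,2]+K[0,0]*th*p[:,0]/r,K[1,2]+K[1,1]*th*p[:,1]/r]
def wcloud(c):
    d=c["depth"];v,u=np.mgrid[0:d.shape[0],0:d.shape[1]];K=c["mtx"]
    a=(u-K[0,2])/K[0,0];b=(v-K[1,2])/K[1,1];th=np.hypot(a,b)+1e-9
    t=np.tan(np.minimum(th,1.4));P=np.stack([a/th*t*d,b/th*t*d,d],-1)
    M=c["mount"];P=P@M[:3,:3].T+M[:3,3];Re,te=c["T"];W=P@Re.T+te;W[(d<=0)|(th>1.4)]=np.nan;return W
E
python3 - <<'E'
from h import *
from station import recognise
c,s=wrist("w1");print(s["tcp_pos"],s["time_s"],c["mtx"],c["mount"],c["mount"].shape)
print(s["ee_rot"].round(3))
M=c["mount"]
for l in ["knob","bearing_boss","catch_hook"]:
    for d in recognise(l,c)[:2]:
        p=M[:3,:3]@np.array(d["at"])+M[:3,3];print(l,round(d["score"],2),(s["ee_rot"]@p+s["tcp_pos"]).round(4),wproj(c,s["ee_rot"]@p+s["tcp_pos"]).round())
W=wcloud(c);z=W[...,2]
K=(z>.04)&(W[...,0]<.55)&(W[...,0]>.46)&(W[...,1]>-.1)&(W[...,1]<.03)&(z<.09)
Q=W[K];print(len(Q),np.percentile(Q,[1,5,50,95,99],axis=0).round(4))
E
```

```text
[ 0.45328379 -0.00976316  0.2530802 ] 3.2 [[371.64829954   0.         314.84853621]
 [  0.         371.64829954 239.21629315]
 [  0.           0.           1.        ]] [[-4.57045156e-04 -9.70153108e-01 -2.42492758e-01  6.63298599e-02]
 [ 9.99999893e-01 -4.26061686e-04 -1.80211728e-04  5.12810664e-04]
 [ 7.15160952e-05 -2.42492814e-01  9.70153199e-01 -1.53316033e-01]
 [ 0.00000000e+00  0.00000000e+00  0.00000000e+00  1.00000000e+00]] (4, 4)
[[ 0.793  0.037  0.609]
 [ 0.024 -0.999  0.03 ]
 [ 0.609 -0.009 -0.793]]
knob 0.85 [ 0.5171 -0.0396  0.0718] [[349. 283.]]
bearing_boss 0.63 [ 0.5888 -0.0271  0.2252] [[347. 114.]]
catch_hook 0.7 [ 0.583  -0.0328  0.2263] [[356. 120.]]
946 [[ 0.5038 -0.0577  0.0657]
 [ 0.5053 -0.0551  0.0675]
 [ 0.5181 -0.0417  0.0757]
 [ 0.5461 -0.0293  0.0809]
 [ 0.5494 -0.0268  0.0816]]
```

View pics/w1.png

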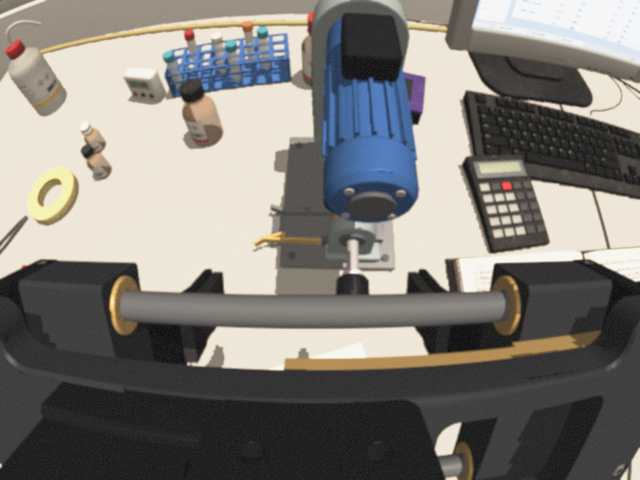

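```bash
python3 - <<'E'
from h import *
c=pickle.load(open("pics/w1.pkl","rb"));W=wcloud(c);z=W[...,2]
D=(z>.006)&(z<.018)&(W[...,0]>.5)&(W[...,0]<.76)&(W[...,1]>-.11)&(W[...,1]<.05)
# rows cut: for columns, deck front edge
for y in [.0,.01,.02,-.07,-.08,-.09]:
    q=W[(abs(W[...,1]-y)<.003)&(W[...,0]>.52)&(W[...,0]<.76)&(z<.05)]
    q=q[np.argsort(q[:,0])]
    for i in range(len(q)-1):
        if q[i,2]<.006<=q[i+1,2]: print(y,"step up",q[i].round(4),q[i+1].round(4))
Q=W[D];print(np.percentile(Q,[1,99],axis=0).round(4))
rgb=c["pixels"].astype(int);b=(rgb[...,2]>rgb[...,0]+50)&(z>.17)&(W[...,1]<.03)&(W[...,1]>-.1)&(W[...,0]<.75)
P=W[b];print("motor",np.percentile(P,[.5,2,50,98],axis=0).round(4))
for x in [.53,.535,.54,.55,.56,.57]:
    q=W[(abs(W[...,0]-x)<.003)&(abs(W[...,1]+.041)<.03)&(z>.04)&(z<.12)];
    if len(q): print(x,q.mean(0).round(4),np.ptp(q[:,1]).round(4),q[:,2].max())
im=cv2.imread('pics/w1.png')[190:320,240:420];cv2.imwrite('pics/w1c.png',cv2.resize(im,None,fx=4,fy=4,interpolation=cv2.INTER_CUBIC))
E
```

```text
0.0 step up [ 0.5524 -0.0008 -0.0013] [5.525e-01 2.000e-04 9.100e-03]
0.0 step up [ 0.5527 -0.0019 -0.0022] [0.5528 0.0013 0.0115]
0.0 step up [ 5.531e-01 -8.000e-04  2.000e-04] [ 0.5533 -0.0009  0.0104]
0.0 step up [ 0.5537 -0.0019 -0.0014] [0.5538 0.0014 0.0123]
0.0 step up [5.543e-01 1.600e-03 3.000e-04] [0.5543 0.0026 0.0108]
0.0 step up [ 5.544e-01  5.000e-04 -1.000e-04] [5.548e-01 2.000e-04 1.290e-02]
0.0 step up [ 0.555  -0.0018 -0.0016] [ 0.5553 -0.002   0.0118]
0.01 step up [ 0.5522  0.0099 -0.0018] [0.5526 0.0119 0.0077]
0.01 step up [ 0.5528  0.0099 -0.    ] [0.5528 0.0071 0.0109]
0.01 step up [ 0.5535  0.0088 -0.0018] [0.5538 0.0119 0.0077]
0.01 step up [ 5.541e-01  1.230e-02 -3.000e-04] [0.5541 0.0083 0.0107]
0.01 step up [ 0.5543  0.0111 -0.0007] [0.5543 0.0085 0.0066]
0.01 step up [ 0.5547  0.0076 -0.0017] [0.5547 0.0095 0.0122]
0.02 step up [0.552  0.0192 0.0013] [0.5523 0.02   0.0078]
0.02 step up [5.523e-01 2.050e-02 3.000e-04] [0.5525 0.0189 0.0072]
0.02 step up [ 5.526e-01  1.810e-02 -2.000e-04] [0.5526 0.0224 0.0066]
0.02 step up [5.536e-01 2.290e-02 1.000e-04] [
[... 1378 characters left out ...]
[ 0.5546 -0.0876 -0.0007] [ 0.5548 -0.0929  0.0101]
-0.09 step up [ 0.5548 -0.0901 -0.0012] [ 0.555  -0.0889  0.0127]
-0.09 step up [ 0.5562 -0.0914 -0.0014] [ 0.5563 -0.0878  0.0124]
[[ 0.553  -0.0953  0.0069]
 [ 0.7377  0.0456  0.0168]]
motor [[ 0.5266 -0.0711  0.2164]
 [ 0.5273 -0.0694  0.217 ]
 [ 0.565  -0.0385  0.2362]
 [ 0.6675 -0.0125  0.2426]]
0.53 [ 0.5293 -0.0423  0.0718] 0.0191 0.07540218422967646
0.535 [ 0.5351 -0.0422  0.069 ] 0.0119 0.07232775326432145
0.54 [ 0.5399 -0.0421  0.0687] 0.012 0.07179799174191953
0.55 [ 0.5501 -0.0423  0.0688] 0.0121 0.0722427273299657
0.56 [ 0.5613 -0.0421  0.07  ] 0.0252 0.07693585868149588
0.57 [ 0.5686 -0.0418  0.0733] 0.0491 0.09086655318827394
```

View pics/w1c.png

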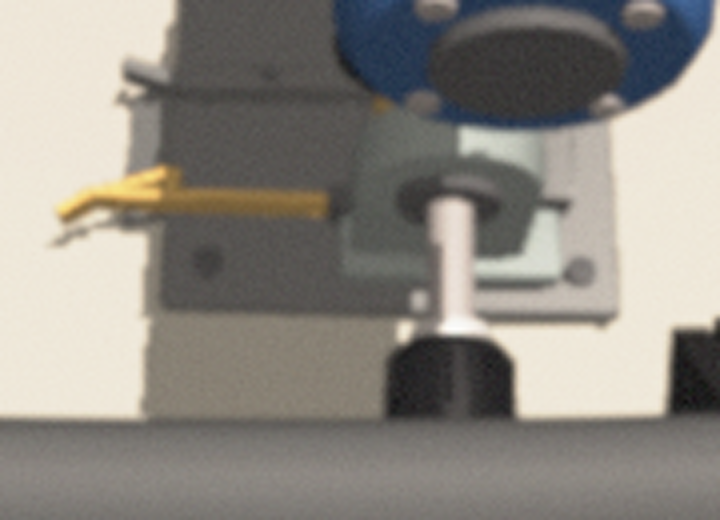

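Call:
apply_moves(
  plan=[
    [[100,0.06,-0.26,-0.94,0,0,-0.006],[100,0.06,-0.26,-0.94,0,0,-0.006],[100,0.06,-0.26,-0.94,0,0,-0.006],[100,0.06,-0.26,-0.94,0,0,-0.006],[100,0.06,-0.26,-0.94,0,0,-0.006],[100,0.49,0,-0.63,0,0,0],[100,0.49,0,-0.63,0,0,0],[100,0.49,0,-0.63,0,0,0],[100,0,0,0,0,0,0]],
  ],
)

```text
time_s: 4.15
tcp_pos: [0.4488, -0.021, 0.1905]
ee_rot: [[0.865, 0.02, 0.501], [0.02, -1.0, 0.005], [0.501, 0.006, -0.865]]
wrist_force: [-0.1, 0.3, -0.0]
gripper_width: 1.0
```

```bash
python3 - <<'E'
from h import *
from station import *
s=sense();print(s["tcp_pos"],s["ee_rot"].round(3),s["wrist_force"])
c=capture("scene");im=c["pixels"][300:440,340:560,::-1];cv2.imwrite("pics/s2.png",cv2.resize(im,None,fx=3.6,fy=3.6,interpolation=cv2.INTER_CUBIC))
E
```

```text
[ 0.44878823 -0.02101886  0.19053717] [[ 0.865  0.02   0.501]
 [ 0.02  -1.     0.005]
 [ 0.501  0.006 -0.865]] [-0.11573864  0.25226018 -0.00026475]
```

View pics/s2.png

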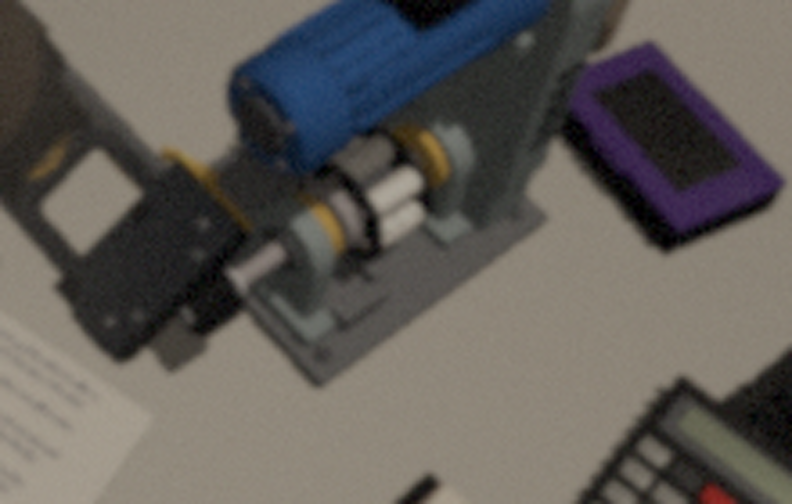

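```bash
python3 - <<'E'
from station import *
s=sense();print(s["joints"].round(2),s["joint_velocities"].round(2),s["time_s"])
E
```

```text
[ 15.02  -6.33 -61.24  51.54  -9.22  26.91] [-0.77 -1.09 -0.38 -1.7  -0.26  0.94] 4.2
```

```bash
cat >>h.py <<'E'
from scipy.spatial.transform import Rotation as Ro
def fk(j,p):
    # p: h, l1, e(elbow offset fwd/up), l2, L, s (shoulder fwd)
    h,l1,e,l2,L,s=p
    j=np.asarray(j)
    R=Ro.from_euler('z',j[0],degrees=True);x=R.apply([s,0,h])
    R=R*Ro.from_euler('y',j[1],degrees=True);x=x+R.apply([0,0,l1])
    R=R*Ro.from_euler('y',-j[2],degrees=True);x=x+R.apply([l2,0,e])
    R=R*Ro.from_euler('x',j[3]*SG[0],degrees=True)*Ro.from_euler('y',-j[4],degrees=True);x=x+R.apply([L,0,0])
    R=R*Ro.from_euler('x',j[5]*SG[1],degrees=True)
    B=np.array([[0,0,1],[0,-1,0],[1,0,0.]]) # tool x=link z, tool y=-y, z=x
    return x,R.as_matrix()@B
SG=[1,1]
E
python3 - <<'E'
import h;from h import *
from scipy.optimize import least_squares
from station import sense
s=sense()
D=[([91.07833,22.0904,.38,-.0289,-68.413,-14.8176],[.14827,.60655,.22947],[[.97134,-.23768,-.0004],[-.23768,-.97134,-.00216],[0,.0022,-1]]),(s["joints"],s["tcp_pos"],s["ee_rot"])]
for a in (1,-1):
  for b in (1,-1):
    h.SG[:]=[a,b];print(a,b);
    for d in D: print(fk(d[0],[.15,.4,0,.4,.25,0])[1].round(3).tolist(),np.round(d[2],3).tolist())
    f=lambda p:np.r_[np.concatenate([fk(d[0],p)[0]-d[1] for d in D]),(np.array(p)-[.25,.35,.0,.35,.25,0])*.001]
    r=least_squares(f,[.2,.35,0,.35,.25,0]);print(r.x.round(4),r.fun[:6].round(4))
E
```

```text
1 1
[[-0.274, 0.962, 0.001], [0.962, 0.274, -0.002], [-0.002, -0.0, -1.0]] [[0.971, -0.238, -0.0], [-0.238, -0.971, -0.002], [0.0, 0.002, -1.0]]
[[0.483, -0.759, 0.437], [-0.875, -0.416, 0.247], [-0.006, -0.502, -0.865]] [[0.865, 0.02, 0.502], [0.02, -1.0, 0.005], [0.502, 0.006, -0.865]]
[-0.322  -0.6047 -0.0791 -0.2691 -1.0858  1.108 ] [-0.1601 -0.003   0.     -0.0002  0.0006 -0.    ]
1 -1
[[0.237, 0.971, 0.001], [0.971, -0.237, -0.002], [-0.002, 0.001, -1.0]] [[0.971, -0.238, -0.0], [-0.238, -0.971, -0.002], [0.0, 0.002, -1.0]]
[[0.898, -0.058, 0.437], [-0.181, -0.952, 0.247], [0.402, -0.301, -0.865]] [[0.865, 0.02, 0.502], [0.02, -1.0, 0.005], [0.502, 0.006, -0.865]]
[-0.322  -0.6047 -0.0791 -0.2691 -1.0858  1.108 ] [-0.1601 -0.003   0.     -0.0002  0.0006 -0.    ]
-1 1
[[-0.274, 0.962, -0.0], [0.962, 0.274, -0.002], [-0.002, -0.001, -1.0]] [[0.971, -0.238, -0.0], [-0.238, -0.971, -0.002], [0.0, 0.002, -1.0]]
[[0.686, 0.526, 0.502], [0.606, -0.795, 0.005], [0.402, 0.301, -0.865]] [[0.865, 0.02, 0.502], [0.02, -1.0, 0.005], [0.502, 0.006, -0.865]]
[ 0.6041  1.0151 -0.0164  0.5789  1.0858 -0.3076] [-0.1601 -0.003  -0.     -0.0002  0.0006  0.    ]
-1 -1
[[0.238, 0.971, -0.0], [0.971, -0.238, -0.002], [-0.002, 0.0, -1.0]] [[0.971, -0.238, -0.0], [-0.238, -0.971, -0.002], [0.0, 0.002, -1.0]]
[[-0.02, 0.865, 0.502], [1.0, 0.02, 0.005], [-0.006, 0.502, -0.865]] [[0.865, 0.02, 0.502], [0.02, -1.0, 0.005], [0.502, 0.006, -0.865]]
[ 0.6041  1.0151 -0.0164  0.5789  1.0858 -0.3076] [-0.1601 -0.003  -0.     -0.0002  0.0006  0.    ]
```

```bash
sed -i 's/^SG=.*/SG=[-1,-1]/; s/B=np.array.*/B=np.array([[0,0,1],[-1,0,0],[0,-1,0.]]);B=np.c_[-B[:,1],B[:,0],B[:,2]]/; s/h,l1,e,l2,L,s=p/h,l1,e,l2,L,s,X0,Y0=p/; s/return x,R.as/return x+[X0,Y0,0],R.as/' h.py
python3 - <<'E'
from h import *
from scipy.optimize import least_squares
from station import sense
s=sense()
D=[([91.07833,22.0904,.38,-.0289,-68.413,-14.8176],[.14827,.60655,.22947],[[.97134,-.23768,-.0004],[-.23768,-.97134,-.00216],[0,.0022,-1]]),(s["joints"],s["tcp_pos"],s["ee_rot"])]
pickle.dump(D,open("D.pkl","wb"))
for d in D: print(fk(d[0],[.15,.4,0,.4,.25,0,0,0])[1].round(3).tolist(),np.round(d[2],3).tolist())
f=lambda p:np.r_[np.concatenate([fk(d[0],p)[0]-d[1] for d in D]),(np.array(p)-[.25,.35,.0,.35,.25,0,.16,0])*.001]
r=least_squares(f,[.2,.35,0,.35,.25,0,.16,0]);print(r.x.round(4),r.fun[:6].round(4))
E
```

```text
[[0.238, 0.971, -0.0], [0.971, -0.238, -0.002], [-0.002, 0.0, -1.0]] [[0.971, -0.238, -0.0], [-0.238, -0.971, -0.002], [0.0, 0.002, -1.0]]
[[-0.02, 0.865, 0.502], [1.0, 0.02, 0.005], [-0.006, 0.502, -0.865]] [[0.865, 0.02, 0.502], [0.02, -1.0, 0.005], [0.502, 0.006, -0.865]]
[ 0.26    0.5676 -0.1894  0.3922  0.2354  0.1674  0.1611 -0.0679] [-0. -0.  0.  0.  0. -0.]
```

Call:
apply_moves(
  plan=[
    [[100,0.7,-0.2,0.4,0,0.02,0],[100,0.7,-0.2,0.4,0,0.02,0],[100,0.7,-0.2,0.4,0,0.02,0]],
  ],
)

```text
time_s: 4.45
tcp_pos: [0.4875, -0.0378, 0.2135]
ee_rot: [[0.893, 0.024, 0.45], [0.027, -1.0, -0.001], [0.449, 0.013, -0.893]]
wrist_force: [1.3, -0.7, 1.5]
gripper_width: 0.999
```

```bash
sed -i 's/B=np.c_\[.*\]/B=np.c_[B[:,1],-B[:,0],B[:,2]]/' h.py; cat >add.py <<'E'
from h import *
from scipy.optimize import least_squares
from station import sense
s=sense();D=pickle.load(open("D.pkl","rb"));D.append((s["joints"],s["tcp_pos"],s["ee_rot"]));pickle.dump(D,open("D.pkl","wb"))
p0=np.array([.25,.35,.0,.35,.25,0,.16,0])
print(s["joints"].round(2),s["tcp_pos"].round(4),s["ee_rot"].round(3).tolist(),s["wrist_force"].round(1),s["time_s"])
print("rot err",[round(np.degrees((Ro.from_matrix(fk(d[0],p0)[1])*Ro.from_matrix(np.array(d[2])).inv()).magnitude()),2) for d in D])
f=lambda p:np.r_[np.concatenate([fk(d[0],p)[0]-d[1] for d in D]),(np.array(p)-p0)*.001]
r=least_squares(f,p0);print(r.x.round(4),r.fun[:3*len(D)].round(4));pickle.dump(r.x,open("P.pkl","wb"))
E
grep B= h.py; python3 add.py
```

```text
B=np.array([[0,0,1],[-1,0,0],[0,-1,0.]]);B=np.c_[B[:,1],-B[:,0],B[:,2]]
[ 18.62  -2.61 -45.72  21.85 -22.9   54.52] [ 0.4875 -0.0378  0.2135] [[0.893, 0.024, 0.45], [0.027, -1.0, -0.001], [0.449, 0.013, -0.893]] [ 1.3 -0.7  1.5] 4.45
rot err [np.float64(90.0), np.float64(90.0), np.float64(90.0)]
[-0.9717  0.8828  0.1877  0.0131 -0.2092  0.3422  0.1629 -0.1512] [ 0.0005 -0.0017 -0.0045  0.0015 -0.0257 -0.007  -0.0019  0.0273  0.0115]
```

```bash
cat >kin.py <<'E'
import numpy as np,pickle
from scipy.spatial.transform import Rotation as Ro
from scipy.optimize import least_squares
ang=lambda a,t:Ro.from_euler(a,t,degrees=True)
def chain(j,p):
    h,l1,e,l2,L,s,d1,d2,e2=p
    R=ang('z',j[0]);x=R.apply([s,0,h]);R=R*ang('y',j[1]);x=x+R.apply([0,d1,l1])
    R=R*ang('y',-j[2]);x=x+R.apply([l2,0,e]);R=R*ang('x',-j[3]);R=R*ang('y',-j[4]);x=x+R.apply([L,d2,e2])
    R=R*ang('x',-j[5]);return x,R.as_matrix()
def load():return pickle.load(open("D.pkl","rb"))
def getB(D):return chain(D[0][0],[0]*9)[1].T@np.array(D[0][2])
P0=np.array([.3,.4,0,.35,.25,0,-.16,0,0])
def fit(D):
    f=lambda p:np.r_[np.concatenate([chain(d[0],p)[0]-d[1] for d in D]),(p-P0)*.002]
    return least_squares(f,P0)
def ik(p,B,x,R,j0):
    lo=np.array([-179,-69,-61,-181,-171,-9.3]);
    lo=np.array([-179.8,-69.2,-61.2,-181.2,-171.1,-177.4]);hi=np.array([179.8,118.1,80.6,117.6,-9.2,177.4])
    def f(j):
        y,Q=chain(j,p);return np.r_[(y-x)*20,(Ro.from_matrix(Q@B)*Ro.from_matrix(R).inv()).as_rotvec()*5]
    r=least_squares(f,np.clip(j0,lo+.1,hi-.1),bounds=(lo,hi));return r.x,np.linalg.norm(r.fun[:3])/20*1e3,np.degrees(np.linalg.norm(r.fun[3:])/5)
if __name__=="__main__":
    from station import sense
    import sys
    D=load();s=sense()
    if len(sys.argv)>1:
        D.append((s["joints"],s["tcp_pos"],s["ee_rot"]));pickle.dump(D,open("D.pkl","wb"))
        print(s["joints"].round(2),s["tcp_pos"].round(4),s["ee_rot"].round(3).tolist(),s["wrist_force"].round(1),s["time_s"])
    B=getB(D);print(B.round(3).tolist(),[round(float(np.degrees((Ro.from_matrix(chain(d[0],P0)[1]@B)*Ro.from_matrix(np.array(d[2])).inv()).magnitude())),2) for d in D])
    r=fit(D);print(r.x.round(4),(r.fun[:3*len(D)]*1e3).round(1));pickle.dump((r.x,B),open("P.pkl","wb"))
E
python3 kin.py
```

```text
[[0.0, 0.0, 1.0], [-1.0, -0.0, -0.0], [0.0, -1.0, 0.0]] [0.0, 0.0, 0.0]
[ 1.609e-01  5.647e-01 -1.000e-04  4.218e-01  2.984e-01  1.000e-04
 -0.000e+00 -1.598e-01 -0.000e+00] [ 0. -0.  0. -0. -0.  0.  0.  0. -0.]
```

```bash
cat >ikt.py <<'E'
from kin import *
p,B=pickle.load(open("P.pkl","rb"))
rng=np.random.default_rng(0)
def sols(x,R,n=60):
    S=[]
    for k in range(n):
        j0=rng.uniform([-60,-60,-60,-180,-170,-170],[60,80,60,117,-10,170]);j,e,a=ik(p,B,x,R,j0)
        if e<1 and a<.5 and not any(np.abs(j-q).max()<3 for q in S): S.append(j)
    return S
def Rl(lean,yaw=0,flip=0):
    t=np.radians(lean);R=np.array([[np.cos(t),0,np.sin(t)],[0,-1,0],[np.sin(t),0,-np.cos(t)]])
    R=Ro.from_euler('z',yaw,degrees=True).as_matrix()@R
    if flip:R=R@np.diag([-1,-1,1])
    return R
E
python3 - <<'E'
from ikt import *
for lean in (30,34,38):
  for kx in (.5215,.5055,):
    for fl in (0,1):
      R=Rl(lean,.4,fl);x=np.array([kx,-.042,.065])+.011*R[:,2]
      for j in sols(x,R): print(lean,kx,fl,j.round(1))
E
```

```bash
python3 - <<'E'
from ikt import *
print(sols(np.array([.148,.607,.23]),Rl(0,-13.7),20))
for lean in (20,25,30,35,40):
  for kx in (.5055,.52,.56,.6,.65):
    R=Rl(lean,.4,0);x=np.array([kx,-.042,.065])+.011*R[:,2]
    best=min((ik(p,B,x,R,rng.uniform([-60,-60,-60,-180,-170,-170],[60,80,60,117,-10,170])) for _ in range(15)),key=lambda t:t[1]+5*t[2])
    print(lean,kx,best[0].round(1),best[1].round(1),best[2].round(2))
E
```

```text
[array([ 9.11178157e+01,  2.20432309e+01,  3.72830456e-01,  2.02101927e-03,
       -6.83304174e+01, -1.48187995e+01])]
20 0.5055 [ 14.1  17.2 -46.2  15.6  -9.2  61.6] 4.2 2.8
20 0.52 [ 13.8  18.2 -45.   16.9  -9.2  60.7] 3.6 2.43
20 0.56 [ 12.8  21.  -41.7  20.5  -9.2  58. ] 2.0 1.35
20 0.6 [ 11.9  23.8 -38.3  24.3  -9.2  55.2] 0.3 0.19
20 0.65 [ 11.8  27.5 -28.5  15.3 -14.8  64.5] 0.0 0.0
25 0.5055 [ 12.7  17.  -41.9  -1.6  -9.2  80.3] 7.6 6.02
25 0.52 [ 12.6  18.  -40.9   0.4  -9.2  78.4] 7.2 5.7
25 0.56 [ 12.2  20.8 -38.    5.6  -9.2  73.6] 6.0 4.74
25 0.6 [ 11.7  23.5 -35.   10.8  -9.2  69. ] 4.7 3.7
25 0.65 [ 10.9  26.9 -31.1  17.   -9.2  63.5] 2.9 2.27
30 0.5055 [  7.1  17.1 -35.7 -30.4  -9.2 114.3] 8.7 8.02
30 0.52 [  7.9  18.  -34.9 -26.4  -9.2 109.6] 8.5 7.88
30 0.56 [  9.2  20.7 -32.7 -16.9  -9.2  99. ] 7.9 7.32
30 0.6 [  9.8  23.4 -30.2  -8.9  -9.2  90.5] 7.3 6.57
30 0.65 [ 10.   26.8 -26.9  -0.   -9.2  81.5] 6.2 5.43
35 0.5055 [ -7.8  17.5 -31.9 -81.4  -9.2 177.4] 10.2 6.2
35 0.52 [ -7.6  18.5 -30.5 -81.5  -9.2 177.4] 10.8 6.57
35 0.56 [ -1.   20.8 -26.7 -59.5  -9.2 150.1] 9.4 7.65
35 0.6 [  3.8  23.3 -24.4 -40.6  -9.2 127.5] 8.2 7.93
35 0.65 [  6.6  26.6 -21.6 -24.9  -9.2 109.5] 7.6 7.56
40 0.5055 [ -12.9   17.2  -33.2  -99.5   -9.2 -160.3] 3.9 1.95
40 0.52 [ -12.8   18.2  -31.9 -100.2   -9.2 -159.9] 4.6 2.35
40 0.56 [ -12.4   21.   -28.1 -102.    -9.2 -158.5] 6.7 3.56
40 0.6 [ -12.1   23.7  -24.4 -104.4   -9.2 -156.4] 8.7 4.86
40 0.65 [ -6.5  26.7 -17.4 -82.9  -9.2 177.4] 9.7 6.85
```

```bash
python3 - <<'E'
from ikt import *
for a in (-18,-12,12,18):
 for lean in (30,35,40,45):
  for fl in (0,1):
   for kx in (.5215,.505):
    R=Rl(0,.4)
    R=Ro.from_euler('x',a,degrees=True).as_matrix()@Rl(lean,.4,fl);x=np.array([kx,-.042,.065])+.011*R[:,2]
    for j in sols(x,R,25): print(a,lean,fl,kx,j.round(1))
for lean in (43,45):
   for kx in (.5215,.505):
    R=Rl(lean,.4,0);x=np.array([kx,-.042,.065])+.011*R[:,2]
    for j in sols(x,R,25): print(0,lean,kx,j.round(1))
E
```

```text
-18 35 0 0.5215 [ -22.2   19.9  -53.1 -181.2  -21.7  -60.3]
-18 35 0 0.505 [ -22.9   19.1  -55.1 -180.9  -22.9  -60. ]
-18 35 1 0.5215 [ -22.2   19.9  -53.1 -181.2  -21.7  119.7]
-18 35 1 0.505 [ -22.9   19.1  -55.1 -180.9  -22.9  120. ]
-18 40 0 0.5215 [ -23.9   21.4  -53.8 -174.3  -28.4  -65.3]
-18 40 0 0.505 [ -25.1   20.6  -55.6 -172.7  -29.4  -65.7]
-18 40 1 0.5215 [ -23.9   21.4  -53.8 -174.3  -28.4  114.7]
-18 40 1 0.505 [ -25.1   20.6  -55.6 -172.7  -29.4  114.3]
-18 45 0 0.5215 [ -25.9   23.6  -55.1 -168.7  -36.5  -68.3]
-18 45 0 0.505 [ -27.3   23.1  -57.1 -167.3  -38.   -68.2]
-18 45 1 0.5215 [ -25.9   23.6  -55.1 -168.7  -36.5  111.7]
-18 45 1 0.505 [ -27.3   23.1  -57.  -167.3  -38.   111.8]
-12 35 0 0.5215 [ -22.9   18.7  -43.  -156.3   -9.2  -87.7]
-12 35 0 0.505 [ -23.5   17.5  -44.  -153.3   -9.2  -90.2]
-12 35 1 0.5215 [ -22.9   18.7  -43.  -156.3   -9.2   92.3]
-12 35 1 0.505 [ -23.5   17.5  -44.  -153.3   -9.2   89.8]
-12 40 0 0.5215 [ -24.9   19.7  -45.6 -154.6  -17.7  -87.4]
-12 40 0 0.505 [ -26.1   18.8  -47.5 -153.6  -18.8  -87.4]
-12 40 1 0.5215 [ -24.9   19.
[... 1553 characters left out ...]
 1 0.505 [ -8.9  18.  -29.1 -67.2 -21.8 -27. ]
18 40 0 0.5215 [-14.   19.5 -28.5 -80.4 -23.2 169.4]
18 40 0 0.505 [-15.3  18.6 -30.3 -81.8 -24.  172. ]
18 40 1 0.5215 [-14.   19.5 -28.5 -80.4 -23.2 -10.6]
18 40 1 0.505 [-15.3  18.6 -30.3 -81.8 -24.   -8.1]
18 45 0 0.5215 [ -21.1   20.9  -31.2  -95.5  -27.7 -170.2]
18 45 0 0.505 [ -22.6   20.2  -33.1  -96.4  -28.7 -167.9]
18 45 1 0.5215 [-21.1  20.9 -31.2 -95.5 -27.7   9.8]
18 45 1 0.505 [-22.6  20.2 -33.1 -96.4 -28.7  12.1]
0 43 0.5215 [ -13.2   17.9  -31.8 -101.6   -9.4 -158.3]
0 43 0.505 [ -16.    17.1  -34.3 -105.7  -11.5 -151.9]
0 45 0.5215 [ -20.6   19.   -35.4 -116.5  -16.4 -137.4]
0 45 0.505 [ -22.4   18.3  -37.8 -118.   -18.1 -134.1]
```

```bash
python3 - <<'E'
from ikt import *
from station import sense
s=sense();j=s["joints"]
x0=s["tcp_pos"];R0=s["ee_rot"]
for a,lean in ((16,33),(14,31),(16,36)):
  R=Ro.from_euler('x',a,degrees=True).as_matrix()@Rl(lean,.4);xt=np.array([.515,-.042,.065])+.011*R[:,2]
  print(a,lean,R.round(3).tolist(),xt.round(4),"rotvec",(Ro.from_matrix(R)*Ro.from_matrix(R0).inv()).as_rotvec().round(3))
  jj=j.copy()
  rv=(Ro.from_matrix(R)*Ro.from_matrix(R0).inv()).as_rotvec()
  w=[(x0,Ro.from_rotvec(rv*k/6).as_matrix()@R0) for k in range(1,7)]
  xs=xt-.1*R[:,2]
  w+=[(x0+(xs-x0)*k/5,R) for k in range(1,6)]+[(xt-sd*R[:,2],R) for sd in (.08,.06,.04,.02,0)]
  for y,Q in w:
    jn,e,d=ik(p,B,y,Q,jj);print(y.round(3),jn.round(1),"max step",np.abs(jn-jj).max().round(),"err",e.round(1),d.round(2));jj=jn
E
```

```text
16 33 [[0.839, 0.007, 0.545], [-0.144, -0.961, 0.235], [0.525, -0.276, -0.805]] [ 0.521  -0.0394  0.0561] rotvec [ 0.294 -0.107 -0.031]
[ 0.488 -0.038  0.214] [ 17.7  -2.8 -44.5  16.2 -21.8  59.2] max step 6.0 err 0.0 0.0
[ 0.488 -0.038  0.214] [ 16.6  -2.9 -42.9   9.6 -21.2  64.9] max step 7.0 err 0.0 0.0
[ 0.488 -0.038  0.214] [ 15.1  -2.9 -40.8   2.2 -21.3  71.7] max step 7.0 err 0.0 0.0
[ 0.488 -0.038  0.214] [ 13.1  -2.7 -38.4  -6.  -22.   79.4] max step 8.0 err 0.0 0.0
[ 0.488 -0.038  0.214] [ 10.4  -2.4 -35.8 -14.4 -23.3  87.8] max step 8.0 err 0.0 0.0
[ 0.488 -0.038  0.214] [  7.1  -2.  -33.2 -22.8 -25.3  96.3] max step 8.0 err 0.0 0.0
[ 0.483 -0.043  0.198] [  5.6  -0.9 -33.6 -25.9 -24.4 100.6] max step 4.0 err 0.0 0.0
[ 0.479 -0.048  0.183] [  3.9   0.4 -33.9 -29.4 -23.7 105.4] max step 5.0 err 0.0 0.0
[ 0.475 -0.053  0.167] [  2.    1.7 -34.1 -33.2 -23.2 110.7] max step 5.0 err 0.0 0.0
[ 0.471 -0.058  0.152] [-1.000e-01  3.200e+00 -3.410e+01 -3.720e+01 -2.300e+01  1.165e+02] max step 6.0 err 0.0 0.0
[ 0.467 -0.063  0.137] [ -2.4   4.8 -34.  -41.4 -23.  122.6] max step 6.0 
[... 2796 characters left out ...]
 err 0.0 0.0
[ 0.473 -0.052  0.166] [  1.2   1.2 -35.  -37.7 -20.5 115.6] max step 7.0 err 0.0 0.0
[ 0.468 -0.057  0.15 ] [ -1.5   2.7 -34.8 -42.8 -20.9 122.9] max step 7.0 err 0.0 0.0
[ 0.463 -0.062  0.134] [ -4.5   4.4 -34.6 -48.  -21.5 130.4] max step 8.0 err 0.0 0.0
[ 0.474 -0.058  0.119] [ -5.    7.3 -33.5 -51.8 -20.7 134.8] max step 4.0 err 0.0 0.0
[ 0.486 -0.053  0.103] [ -5.6  10.1 -32.4 -55.7 -20.  139.3] max step 5.0 err 0.0 0.0
[ 0.498 -0.049  0.088] [ -6.2  12.8 -31.2 -59.6 -19.6 143.9] max step 5.0 err 0.0 0.0
[ 0.51  -0.044  0.072] [ -6.8  15.6 -29.9 -63.5 -19.2 148.6] max step 5.0 err 0.0 0.0
[ 0.521 -0.04   0.056] [ -7.4  18.2 -28.7 -67.3 -19.  153.1] max step 5.0 err 0.0 0.0
```

Call:
apply_moves(
  plan=[
    [[100,0,0,0,0.05,-0.018,-0.005],[100,0,0,0,0.05,-0.018,-0.005],[100,0,0,0,0.05,-0.018,-0.005],[100,0,0,0,0.05,-0.018,-0.005],[100,0,0,0,0.05,-0.018,-0.005],[100,0,0,0,0.044,-0.018,-0.005],[100,-0.17,-0.2,-0.6,0,0,0],[100,-0.17,-0.2,-0.6,0,0,0],[100,-0.17,-0.2,-0.6,0,0,0],[100,-0.17,-0.2,-0.6,0,0,0],[100,-0.17,-0.2,-0.6,0,0,0],[100,0,0,0,0,0,0]],
  ],
)

```text
time_s: 5.45
tcp_pos: [0.4714, -0.0452, 0.1481]
ee_rot: [[0.823, 0.043, 0.566], [-0.136, -0.953, 0.269], [0.552, -0.299, -0.779]]
wrist_force: [0.4, -0.3, -1.0]
gripper_width: 1.002
```

```bash
cat > tgt.py <<'E'
import sys
from ikt import *
from station import sense
# args: a lean gx gy gz standoff
a,lean,gx,gy,gz,sd=map(float,sys.argv[1:7])
s=sense();R=Ro.from_euler('x',a,degrees=True).as_matrix()@Rl(lean,.4)
xt=np.array([gx,gy,gz])+(.011-sd)*R[:,2]
print(s["joints"].round(1),s["wrist_force"].round(1),"grasp pt",(s["tcp_pos"]-.011*s["ee_rot"][:,2]).round(4))
print("delta units",((xt-s["tcp_pos"])/.025).round(2),"rv",(Ro.from_matrix(R)*Ro.from_matrix(s["ee_rot"]).inv()).as_rotvec().round(3), "axis",R[:,2].round(3))
E
python3 tgt.py 16 33 .515 -.042 .065 .0; python3 tgt.py 16 33 .515 -.042 .065 .1
```

```text
[ -2.5   3.8 -33.  -45.3 -24.4 126.6] [ 0.4 -0.3 -1. ] grasp pt [ 0.4651 -0.0482  0.1566]
delta units [ 1.99  0.23 -3.68] rv [-0.025  0.036 -0.027] axis [ 0.545  0.235 -0.805]
[ -2.5   3.8 -33.  -45.3 -24.4 126.6] [ 0.4 -0.3 -1. ] grasp pt [ 0.4651 -0.0482  0.1566]
delta units [-0.19 -0.71 -0.46] rv [-0.025  0.036 -0.027] axis [ 0.545  0.235 -0.805]
```

Call:
apply_moves(
  plan=[
    [[100,-0.1,-0.35,-0.2,-0.012,0.018,-0.013],[100,-0.1,-0.35,-0.2,-0.012,0.018,-0.013],[100,0.35,0.15,-0.52,0,0,0],[100,0.35,0.15,-0.52,0,0,0],[100,0.35,0.15,-0.52,0,0,0],[100,0.35,0.15,-0.52,0,0,0],[100,0,0,0,0,0,0]],
  ],
)

```text
time_s: 6.03
tcp_pos: [0.5051, -0.0432, 0.0917]
ee_rot: [[0.834, 0.017, 0.552], [-0.139, -0.961, 0.239], [0.534, -0.276, -0.799]]
wrist_force: [0.2, -0.3, 0.2]
gripper_width: 1.0
```

```bash
python3 tgt.py 16 33 .515 -.042 .065 .0
```

```text
[ -2.6  12.8 -30.6 -51.7 -19.6 134. ] [ 0.2 -0.3  0.2] grasp pt [ 0.4991 -0.0458  0.1005]
delta units [ 0.63  0.15 -1.42] rv [-0.     0.011 -0.007] axis [ 0.545  0.235 -0.805]
```

Call:
apply_moves(
  plan=[
    [[100,0.22,0.05,-0.48,0,0.01,-0.007],[100,0.22,0.05,-0.48,0,0,0],[100,0.21,0.05,-0.48,0,0,0],[100,0,0,0,0,0,0]],
  ],
)

```text
time_s: 6.37
tcp_pos: [0.5235, -0.0366, 0.06]
ee_rot: [[0.836, 0.015, 0.549], [-0.139, -0.961, 0.238], [0.532, -0.275, -0.801]]
wrist_force: [-0.2, -0.2, -0.0]
gripper_width: 0.999
```

```bash
python3 tgt.py 16 33 .515 -.042 .065 .0; python3 - <<'E'
from h import *
c,s=wrist("w2");W=wcloud(c);z=W[...,2]
K=(z>.04)&(W[...,0]<.545)&(W[...,0]>.46)&(W[...,1]>-.07)&(W[...,1]<-.01)&(z<.085)
Q=W[K];print(len(Q),np.percentile(Q,[1,5,50,95,99],axis=0).round(4))
E
```

```text
[ -3.8  17.9 -28.5 -58.5 -18.7 142.1] [-0.2 -0.2 -0. ] grasp pt [ 0.5174 -0.0392  0.0688]
delta units [-0.1  -0.11 -0.15] rv [ 0.001  0.008 -0.007] axis [ 0.545  0.235 -0.805]
3847 [[ 0.4977 -0.0589  0.0647]
 [ 0.4985 -0.0573  0.0667]
 [ 0.5073 -0.0455  0.0751]
 [ 0.5417 -0.033   0.0806]
 [ 0.5443 -0.0295  0.0814]]
```

View pics/w2.png

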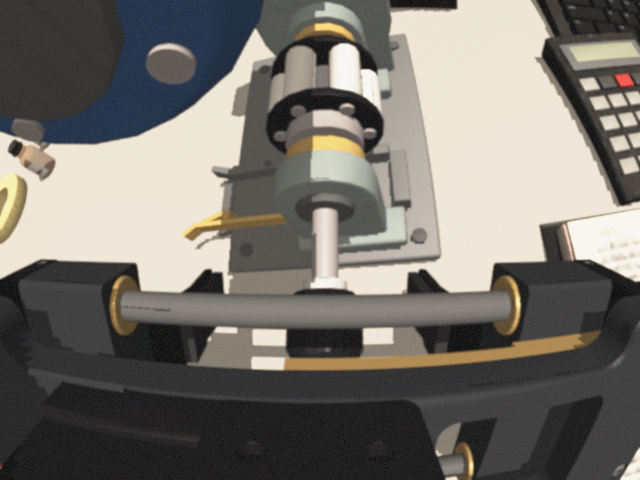

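Call:
apply_moves(
  plan=[
    [[100,-0.2,-0.1,-0.14,0,0,0],[0,0,0,0,0,0,0],[0,0,0,0,0,0,0],[0,0,0,0,0,0,0],[0,0,0,0,0,0,0],[0,0,0,0,0,0,0],[0,0,0,0,0,0,0]],
  ],
)

```text
time_s: 7.0
tcp_pos: [0.5193, -0.0383, 0.065]
ee_rot: [[0.83, 0.023, 0.557], [-0.133, -0.962, 0.239], [0.541, -0.273, -0.796]]
wrist_force: [0.5, -0.7, -0.0]
gripper_width: 0.633
```

Call:
apply_moves(
  plan=[
    [[0,0,0,-0.3,0,0,0],[0,0,-0.04,0,0,0,0],[0,0,0,0,0,0,0],[0,0,0,0,0,0,0],[0,0,0,0,0,0,0]],
  ],
)

```text
time_s: 7.42
tcp_pos: [0.5197, -0.0403, 0.058]
ee_rot: [[0.83, 0.022, 0.558], [-0.134, -0.962, 0.237], [0.542, -0.271, -0.795]]
wrist_force: [0.3, 0.9, -1.0]
gripper_width: 0.345
```

```bash
python3 tgt.py 16 33 .513 -.042 .065 .0
```

```text
[ -5.4  17.9 -28.7 -61.1 -19.2 146.4] [ 0.3  0.9 -1. ] grasp pt [ 0.5136 -0.0429  0.0667]
delta units [-0.03  0.03 -0.07] rv [ 0.004  0.019 -0.01 ] axis [ 0.545  0.235 -0.805]
```

Call:
apply_moves(
  plan=[
    [[0,0,0,0,0,0,0],[0,0,0,0,0,0,0],[0,-0.15,0,0,0,0,0],[0,-0.15,0,0,0,0,0]],
  ],
)

```text
time_s: 7.75
tcp_pos: [0.5144, -0.0405, 0.0583]
ee_rot: [[0.828, 0.021, 0.56], [-0.135, -0.963, 0.235], [0.544, -0.27, -0.794]]
wrist_force: [26.5, 5.3, -30.6]
gripper_width: 0.346
```

Call:
apply_moves(
  plan=[
    [[0,-0.1,0,0,0,0,0],[0,0,0,0,0,0,0]],
  ],
)

```text
time_s: 7.92
tcp_pos: [0.5149, -0.0403, 0.058]
ee_rot: [[0.826, 0.019, 0.563], [-0.136, -0.963, 0.233], [0.546, -0.27, -0.793]]
wrist_force: [-2.9, -2.0, 2.5]
gripper_width: 0.345
```

```bash
python3 - <<'E'
from h import *
c,s=wrist("w3");print(s["tcp_pos"].round(4),s["wrist_force"].round(1),s["gripper_width"])
cv2.imwrite("pics/w3.png",cv2.resize(c["pixels"][0:380,170:470,::-1],None,fx=1.6,fy=1.6))
E
```

```text
[ 0.5149 -0.0403  0.058 ] [-2.9 -2.   2.5] 0.34450245843275595
```

View pics/w3.png

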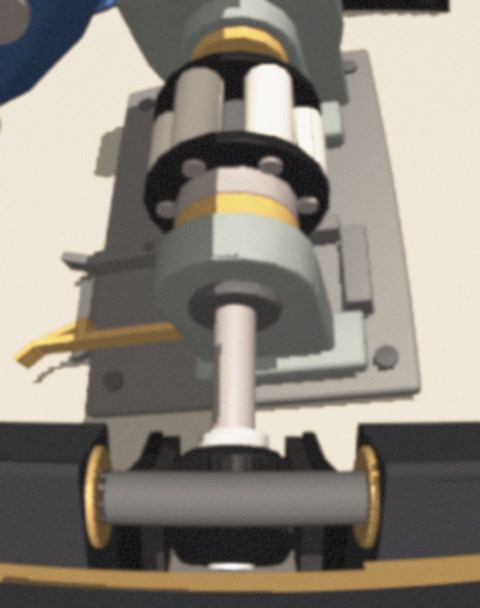

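Call:
apply_moves(
  plan=[
    [[0,-0.15,0,0,0,0,0],[0,-0.1,0,0,0,0,0]],
  ],
)

```text
time_s: 8.13
tcp_pos: [0.5145, -0.0405, 0.0584]
ee_rot: [[0.822, 0.017, 0.569], [-0.139, -0.963, 0.23], [0.552, -0.268, -0.79]]
wrist_force: [15.7, 2.1, -18.8]
gripper_width: 0.342
```

Call:
apply_moves(
  plan=[
    [[0,0.2,0,0,0,0,0],[0,0.2,0,0,0,0,0],[0,0.2,0,0,0,0,0]],
  ],
)

```text
time_s: 8.38
tcp_pos: [0.5279, -0.0403, 0.0582]
ee_rot: [[0.824, 0.017, 0.567], [-0.139, -0.963, 0.231], [0.55, -0.269, -0.791]]
wrist_force: [-2.7, -0.9, 1.1]
gripper_width: 0.342
```

Call:
apply_moves(
  plan=[
    [[0,0.12,0,0,0,0,0],[0,0.12,0,0,0,0,0]],
  ],
)

```text
time_s: 8.55
tcp_pos: [0.5308, -0.0401, 0.0579]
ee_rot: [[0.826, 0.019, 0.563], [-0.137, -0.963, 0.233], [0.546, -0.27, -0.793]]
wrist_force: [-24.2, -6.0, 24.5]
gripper_width: 0.346
```

Call:
apply_moves(
  plan=[
    [[0,0.15,0,0,0,0,0],[0,0.12,0,0,0,0,0]],
  ],
)

```text
time_s: 8.72
tcp_pos: [0.5306, -0.0402, 0.058]
ee_rot: [[0.83, 0.021, 0.557], [-0.135, -0.962, 0.236], [0.541, -0.271, -0.796]]
wrist_force: [-10.1, -2.5, 8.7]
gripper_width: 0.345
```

```bash
python3 - <<'E'
from h import *
c,s=wrist("w4");print(s["tcp_pos"].round(4),s["wrist_force"].round(1),s["gripper_width"])
cv2.imwrite("pics/w4.png",cv2.resize(c["pixels"][0:380,170:470,::-1],None,fx=1.6,fy=1.6))
E
```

```text
[ 0.5306 -0.0402  0.058 ] [-10.1  -2.5   8.7] 0.34549292380555807
```

View pics/w4.png

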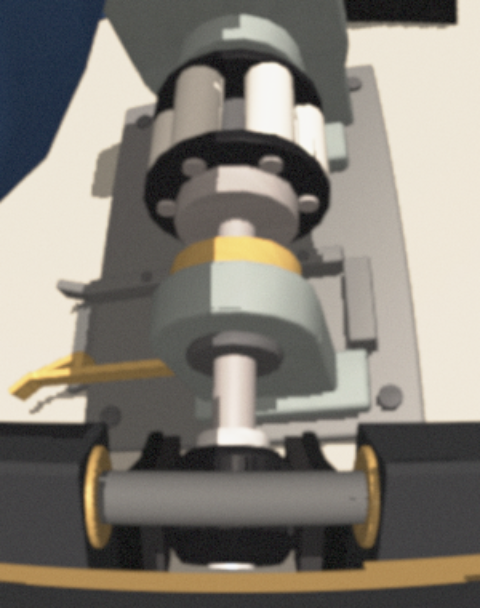

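```bash
python3 - <<'E'
from ikt import *
for nm,x,yaw in (("fork",(.4995,.331,.06),90-14.7),("pre",(.6,.25,.1),90),("ins",(.6,.18,.085),90),("seat",(.6015,.0707,.075),90)):
  for fl in (0,1):
    for j in sols(np.array(x),Rl(0,yaw,fl),30): print(nm,fl,j.round(1))
E
```

```text
fork 0 [ 49.   29.3 -15.1  -0.  -45.6 116.3]
fork 1 [ 49.   29.3 -15.1   0.  -45.6 -63.7]
pre 0 [ 36.9  30.7  -5.2  -0.  -54.  143.1]
pre 1 [ 36.9  30.7  -5.2   0.  -54.  -36.9]
ins 0 [ 31.5  29.7  -9.7  -0.  -50.6 148.5]
ins 1 [ 31.5  29.7  -9.7   0.  -50.6 -31.5]
seat 0 [ 22.   28.7 -13.4  -0.  -47.9 158. ]
seat 1 [ 22.   28.7 -13.4   0.  -47.9 -22. ]
```

Call:
apply_moves(
  plan=[
    [[80,0,0,0,0,0,0],[80,0,0,0,0,0,0],[80,0,0,0,0,0,0],[80,0,0,0,0,0,0],[80,0,0,0,0,0,0],[80,0,0,0,0,0,0]],
  ],
)

```text
time_s: 9.27
tcp_pos: [0.5315, -0.0399, 0.0598]
ee_rot: [[0.829, 0.022, 0.559], [-0.134, -0.962, 0.237], [0.544, -0.271, -0.794]]
wrist_force: [-0.5, -0.2, 0.1]
gripper_width: 0.711
```

Call:
apply_moves(
  plan=[
    [[80,-0.4,-0.17,0.6,0,0,0],[80,-0.45,-0.19,0.64,0,0,0],[80,-0.45,-0.19,0.64,0,0,0],[80,-0.45,-0.19,0.64,0,0,0],[80,-0.3,-0.12,0.8,0,0,0]],
  ],
)

```text
time_s: 9.68
tcp_pos: [0.479, -0.0618, 0.14]
ee_rot: [[0.834, 0.017, 0.551], [-0.137, -0.962, 0.238], [0.534, -0.274, -0.8]]
wrist_force: [0.8, -0.1, -0.0]
gripper_width: 0.796
```

```bash
cat > path.py <<'E'
import sys
from ikt import *
from station import sense
def plan(x,R,n,show=1):
    s=sense();x0=s["tcp_pos"];R0=s["ee_rot"];rv=(Ro.from_matrix(R)*Ro.from_matrix(R0).inv()).as_rotvec()
    print("units total",((x-x0)/.025).round(2),"rv",rv.round(3),"per row",((x-x0)/.025/n).round(3),(rv/n).round(4),s["joints"].round(1),s["time_s"],s["wrist_force"].round(1))
    jj=s["joints"]
    for k in range(1,n+1):
        jn,e,d=ik(p,B,x0+(x-x0)*k/n,Ro.from_rotvec(rv*k/n).as_matrix()@R0,jj)
        if show and (k%show==0 or e>1): print(k,jn.round(1),np.abs(jn-jj).max().round(1),e.round(1),d.round(2))
        jj=jn
E
python3 - <<'E'
from path import *
plan(np.array([.48,.15,.24]),Rl(0,75),14)
E
```

```text
units total [0.04 8.47 4.  ] rv [-0.619  0.318  1.325] per row [0.003 0.605 0.286] [-0.0442  0.0227  0.0946] [ -2.4   5.5 -32.7 -41.5 -23.1 123.1] 9.6833 [ 0.8 -0.1 -0. ]
1 [  1.5   4.7 -32.9 -35.4 -24.4 119.6] 6.2 0.0 0.0
2 [  4.9   4.1 -32.9 -30.  -26.2 117.1] 5.4 0.0 0.0
3 [  8.1   3.7 -32.5 -25.3 -28.5 115.5] 4.7 0.0 0.0
4 [ 11.    3.4 -31.8 -21.3 -31.2 114.7] 4.0 0.0 0.0
5 [ 13.8   3.4 -30.9 -17.9 -34.1 114.5] 3.4 0.0 0.0
6 [ 16.4   3.5 -29.7 -14.9 -37.3 115. ] 3.2 0.0 0.0
7 [ 19.    3.8 -28.3 -12.3 -40.7 115.8] 3.3 0.0 0.0
8 [ 21.5   4.3 -26.7 -10.1 -44.1 117. ] 3.4 0.0 0.0
9 [ 24.    4.9 -25.   -8.1 -47.6 118.5] 3.5 0.0 0.0
10 [ 26.5   5.6 -23.2  -6.2 -51.1 120.3] 3.5 0.0 0.0
11 [ 28.9   6.5 -21.4  -4.5 -54.6 122.2] 3.5 0.0 0.0
12 [ 31.3   7.4 -19.4  -2.9 -58.  124.3] 3.5 0.0 0.0
13 [ 33.6   8.5 -17.5  -1.4 -61.5 126.7] 3.4 0.0 0.0
14 [ 35.9   9.7 -15.4  -0.  -64.9 129.1] 3.4 0.0 0.0
```

Call:
apply_moves(
  plan=[
    [[100,0,1,0.3,0,0,0],[100,0,1,0.3,0,0,0],[100,0,1,0.3,0,0,0],[100,0,1,0.3,0,0,0],[100,0,1,0.3,0,0,0],[100,0,0.9,0.3,-0.044,0.023,0.095],[100,0,0.9,0.3,-0.044,0.023,0.095],[100,0,0.9,0.3,-0.044,0.023,0.095],[100,0,0.9,0.3,-0.044,0.023,0.095],[100,0,0.9,0.3,-0.044,0.023,0.095],[100,0,0.6,0.3,-0.044,0.023,0.095],[100,0,0.4,0.3,-0.044,0.023,0.095]],
  ],
)

```text
time_s: 10.68
tcp_pos: [0.4746, 0.1725, 0.23]
ee_rot: [[0.75, 0.625, 0.217], [0.585, -0.78, 0.222], [0.307, -0.04, -0.951]]
wrist_force: [0.3, 0.1, -0.2]
gripper_width: 0.998
```

```bash
python3 - <<'E'
from path import *
plan(np.array([.49,.29,.2]),Rl(0,75),8)
E
```

```text
units total [ 0.62  4.7  -1.2 ] rv [-0.288  0.141  0.635] per row [ 0.077  0.588 -0.15 ] [-0.036   0.0176  0.0793] [ 36.7   2.7 -25.8  -4.  -43.7  94.1] 10.6833 [ 0.3  0.1 -0.2]
1 [ 37.9   4.6 -23.9  -3.8 -46.   97.3] 3.2 0.0 0.0
2 [ 39.2   6.4 -22.   -3.5 -48.2 100.4] 3.1 0.0 0.0
3 [ 40.5   8.3 -20.1  -3.1 -50.5 103.4] 3.0 0.0 0.0
4 [ 41.8  10.2 -18.2  -2.6 -52.7 106.4] 3.0 0.0 0.0
5 [ 43.1  12.1 -16.2  -2.  -55.  109.3] 2.9 0.0 0.0
6 [ 44.4  14.1 -14.3  -1.4 -57.3 112.3] 2.9 0.0 0.0
7 [ 45.6  16.  -12.2  -0.7 -59.5 115.2] 2.9 0.0 0.0
8 [ 46.9  18.  -10.2  -0.  -61.8 118.1] 2.9 0.0 0.0
```

Call:
apply_moves(
  plan=[
    [[100,0.08,0.55,-0.12,-0.036,0.018,0.08],[100,0.08,0.55,-0.12,-0.036,0.018,0.08],[100,0.08,0.55,-0.12,-0.036,0.018,0.08],[100,0.08,0.55,-0.12,-0.036,0.018,0.08],[100,0.08,0.55,-0.12,-0.036,0.018,0.08],[100,0.08,0.55,-0.12,-0.036,0.018,0.08],[100,0.08,0.55,-0.12,-0.036,0.018,0.08],[100,0.08,0.55,-0.12,-0.036,0.018,0.07],[100,0,0,0,0,0,0]],
  ],
)

```text
time_s: 11.43
tcp_pos: [0.4936, 0.2938, 0.2071]
ee_rot: [[0.226, 0.974, -0.011], [0.974, -0.226, -0.008], [-0.011, -0.009, -1.0]]
wrist_force: [-0.1, -1.1, -0.1]
gripper_width: 1.001
```

```bash
python3 - <<'E'
from path import *
plan(np.array([.4995,.331,.2]),Rl(0,75),2)
from h import *
from station import recognise
c,s=wrist("w5");W=wcloud(c);z=W[...,2];rgb=c["pixels"].astype(int);r,g,b=[rgb[...,i] for i in range(3)]
near=(abs(W[...,0]-.48)<.08)&(abs(W[...,1]-.26)<.12)&(z>.004)
for nm,m in [("g",(g>r+20)&(g>b+5)&near),("gplate>30",(g>r+20)&(g>b+5)&near&(z>.03)),("gplate",(g>r+20)&(g>b+5)&near&(z>.06)),("foot",(g>r+20)&(g>b+5)&near&(z<.016)),("r",(r>g+60)&(r>b+60)&near)]:
    Q=W[m];
    if len(Q)<5: print(nm,len(Q));continue
    e,V=np.linalg.eigh(np.cov(Q[:,:2].T));v=V[:,1]*np.sign(V[1,1]);print(nm,len(Q),Q.mean(0).round(4),"z",np.percentile(Q[:,2],[1,99]).round(3),"psi",np.degrees(np.arctan2(-v[0],v[1])).round(2),"len",np.ptp(Q[:,:2]@v).round(4),"wid",np.ptp(Q[:,:2]@V[:,0]).round(4))
M=c["mount"]
for l in ["fork_grip","fork_foot"]:
    for d in recognise(l,c)[:2]:
        q=M[:3,:3]@np.array(d["at"])+M[:3,3];X=s["ee_rot"]@q+s["tcp_pos"];print(l,round(d["score"],2),X.round(4),wproj(c,X).round())
E
```

```text
units total [ 0.24  1.49 -0.28] rv [ 0.008 -0.012 -0.033] per row [ 0.118  0.744 -0.142] [ 0.0041 -0.0058 -0.0167] [ 46.8  18.6  -8.2  -0.2 -64.  120.2] 11.4333 [-0.1 -1.1 -0.1]
1 [ 4.790e+01  1.970e+01 -7.100e+00 -1.000e-01 -6.360e+01  1.181e+02] 2.1 0.0 0.0
2 [ 49.   20.8  -5.9  -0.  -63.2 116. ] 2.1 0.0 0.0
g 2720 [0.4843 0.2624 0.039 ] z [0.008 0.282] psi -12.11 len 0.1345 wid 0.0643
gplate>30 1502 [0.485  0.2677 0.0629] z [0.04  0.283] psi -11.98 len 0.1345 wid 0.0567
gplate 575 [0.4774 0.2453 0.0961] z [0.062 0.285] psi -5.74 len 0.1335 wid 0.0585
foot 1218 [0.4835 0.2559 0.0096] z [0.008 0.011] psi -13.39 len 0.0819 wid 0.0289
r 499 [0.5025 0.3329 0.0905] z [0.072 0.093] psi -13.55 len 0.0234 wid 0.011
fork_grip 0.75 [0.3639 0.2859 0.03  ] [[188. 257.]]
fork_grip 0.73 [0.4851 0.2687 0.04  ] [[313. 250.]]
fork_foot 0.75 [0.3662 0.2857 0.0284] [[190. 256.]]
fork_foot 0.72 [0.4851 0.2703 0.0423] [[312. 249.]]
```

View pics/w5.png

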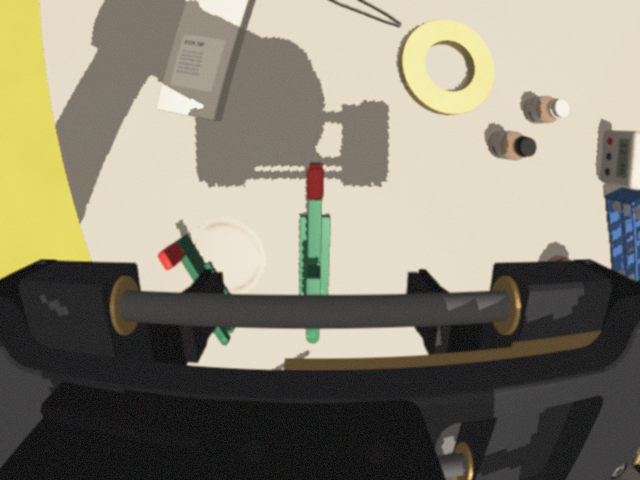

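```bash
python3 - <<'E'
from path import *
from h import *
c=pickle.load(open("pics/w5.pkl","rb"));W=wcloud(c);z=W[...,2];rgb=c["pixels"].astype(int);r,g,b=[rgb[...,i] for i in range(3)]
near=(abs(W[...,0]-.5)<.05)&(abs(W[...,1]-.33)<.05)
Q=W[(r>g+50)&near&(z>.086)];print(len(Q),np.median(Q,0))
m=cv2.minAreaRect((Q[:,:2]*1000).astype(np.float32));print("top",m)
Q=W[(g>r+20)&(abs(W[...,0]-.48)<.08)&(abs(W[...,1]-.26)<.12)&(z<.016)&(z>.005)];print("foot",cv2.minAreaRect((Q[:,:2]*1000).astype(np.float32)))
Q=W[(g>r+20)&(abs(W[...,0]-.48)<.08)&(abs(W[...,1]-.26)<.12)&(z<.048)&(z>.036)];print("plate",cv2.minAreaRect((Q[:,:2]*1000).astype(np.float32)))
for yaw in (76.5,): plan(np.array([.5025,.3325,.06]),Rl(0,yaw),1)
E
```

```text
484 [0.50215944 0.33216557 0.09127798]
top ((502.37652587890625, 332.0062255859375), (22.582603454589844, 11.596196174621582), 76.16313171386719)
foot ((482.7876281738281, 253.21327209472656), (81.87925720214844, 28.61690330505371), 76.25360870361328)
plate ((490.22021484375, 283.283447265625), (59.02014923095703, 11.543770790100098), 76.66773986816406)
units total [ 0.39  1.66 -5.93] rv [ 0.007 -0.011 -0.002] per row [ 0.393  1.664 -5.932] [ 0.0068 -0.0109 -0.0023] [ 46.7  18.3  -8.5  -0.2 -64.  120. ] 11.5833 [-0.4 -0.5 -0.8]
1 [ 48.9  29.5 -14.6  -0.  -45.9 117.6] 18.1 0.0 0.0
```

Call:
apply_moves(
  plan=[
    [[100,0.19,0.8,0,0.007,-0.011,-0.01],[100,0.19,0.8,0,0,0,0],[100,0,0,-0.9,0,0,0],[100,0,0,-0.9,0,0,0],[100,0,0,-0.9,0,0,0],[100,0,0,-0.9,0,0,0],[100,0,0,-0.9,0,0,0],[100,0,0,0,0,0,0]],
  ],
)

```text
time_s: 12.25
tcp_pos: [0.5026, 0.3261, 0.0994]
ee_rot: [[0.255, 0.967, 0.01], [0.967, -0.255, 0.013], [0.015, 0.006, -1.0]]
wrist_force: [0.2, -0.1, -0.9]
gripper_width: 0.999
```

```bash
python3 - <<'E'
from path import *
plan(np.array([.5023,.332,.058]),Rl(0,76.3),1)
E
```

```text
units total [-0.01  0.24 -1.66] rv [-0.013  0.009  0.019] per row [-0.01   0.236 -1.657] [-0.013   0.0095  0.0186] [ 4.840e+01  2.610e+01 -1.360e+01 -1.000e-01 -4.930e+01  1.169e+02] 12.25 [ 0.2 -0.1 -0.9]
1 [ 48.9  29.6 -14.8  -0.  -45.6 117.4] 3.7 0.0 0.0
```

Call:
apply_moves(
  plan=[
    [[100,0,0.2,-0.6,-0.013,0.009,0.018],[100,0,0.05,-0.6,0,0,0],[70,0,0,-0.45,0,0,0],[60,0,0,0,0,0,0],[50,0,0,0,0,0,0],[50,0,0,0,0,0,0]],
  ],
)

```text
time_s: 12.75
tcp_pos: [0.5051, 0.3305, 0.0644]
ee_rot: [[0.242, 0.97, 0.007], [0.97, -0.242, 0.005], [0.007, 0.006, -1.0]]
wrist_force: [0.4, 0.1, 0.4]
gripper_width: 0.78
```

```bash
python3 - <<'E'
from path import *
plan(np.array([.5023,.332,.058]),Rl(0,76.3),1)
E
```

```text
units total [-0.11  0.06 -0.26] rv [-0.005  0.007  0.005] per row [-0.111  0.061 -0.255] [-0.0054  0.0073  0.0048] [ 48.6  29.1 -14.7   0.2 -45.7 117.3] 12.75 [0.4 0.1 0.4]
1 [ 48.9  29.6 -14.8  -0.  -45.6 117.4] 0.6 0.0 0.0
```

Call:
apply_moves(
  plan=[
    [[0,-0.11,0.06,-0.24,-0.005,0.007,0.005],[0,0,0,0,0,0,0],[0,0,0,0,0,0,0],[0,0,0,0,0,0,0],[0,0,0,0,0,0,0],[0,0,0,0,0,0,0]],
  ],
)

```text
time_s: 13.25
tcp_pos: [0.5037, 0.3335, 0.0621]
ee_rot: [[0.236, 0.972, 0.005], [0.972, -0.236, 0.005], [0.006, 0.004, -1.0]]
wrist_force: [0.3, -0.1, -0.8]
gripper_width: 0.324
```

```bash
python3 - <<'E'
from path import *
plan(np.array([.5023,.332,.058]),Rl(0,76.3),1)
E
```

```text
units total [-0.05 -0.06 -0.16] rv [-0.005  0.005 -0.001] per row [-0.055 -0.058 -0.164] [-0.0051  0.0049 -0.0007] [ 48.9  29.3 -14.6   0.  -45.7 117.5] 13.25 [ 0.3 -0.1 -0.8]
1 [ 48.9  29.6 -14.8  -0.  -45.6 117.4] 0.3 0.0 0.0
```

Call:
apply_moves(
  plan=[
    [[0,-0.05,-0.04,-0.15,0,0,0],[0,0,0,0,0,0,0],[0,0,0,0,0,0,0],[0,0,0,0,0,0,0],[0,0,0,0,0,0,0],[0,0,0,0,0,0,0]],
  ],
)

```text
time_s: 13.75
tcp_pos: [0.5025, 0.3326, 0.0585]
ee_rot: [[0.236, 0.972, 0.006], [0.972, -0.236, 0.006], [0.007, 0.004, -1.0]]
wrist_force: [-0.4, 0.0, 0.8]
gripper_width: 0.143
```

Call:
apply_moves(
  plan=[
    [[0,0,0,0.4,0,0,0],[0,0,0,0.6,0,0,0],[0,0,0,0.6,0,0,0],[0,0.5,-0.55,0.2,0,0,0.03],[0,0.5,-0.55,0.2,0,0,0.03],[0,0.5,-0.55,0,0,0,0.03],[0,0.5,-0.55,0,0,0,0.03],[0,0.5,-0.55,0,0,0,0.03],[0,0.5,-0.55,0,0,0,0.03],[0,0.5,-0.55,0,0,0,0.03],[0,0.4,-0.5,0,0,0,0.03],[0,0,0,0,0,0,0]],
  ],
)

```text
time_s: 14.75
tcp_pos: [0.6028, 0.2195, 0.1168]
ee_rot: [[-0.018, 1.0, 0.006], [1.0, 0.018, 0.008], [0.007, 0.006, -1.0]]
wrist_force: [0.6, 0.5, -1.4]
gripper_width: 0.148
```

```bash
python3 - <<'E'
from path import *
plan(np.array([.601,.215,.090]),Rl(0,90.3),1)
from h import *
c,s=wrist("w6");W=wcloud(c);z=W[...,2];rgb=c["pixels"].astype(int);r,g,b=[rgb[...,i] for i in range(3)]
print(s["tcp_pos"],s["gripper_width"])
D=(z>.007)&(z<.016)&(W[...,0]>.53)&(W[...,0]<.76)&(W[...,1]>-.11)&(W[...,1]<.06)&(abs(r-b)<40)
Q=W[D];print("deck",len(Q),np.percentile(Q,[.5,2,98,99.5],axis=0).round(4).tolist())
E
```

```text
units total [-0.07 -0.18 -1.07] rv [-0.008  0.006 -0.012] per row [-0.071 -0.18  -1.073] [-0.0076  0.0062 -0.0124] [ 34.4  28.8  -5.9  -0.2 -54.8 146.8] 14.75 [ 0.6  0.5 -1.4]
1 [ 34.2  30.4  -7.6  -0.  -52.  146.1] 2.8 0.0 0.0
[0.60277988 0.21949198 0.11683678] 0.14792106221072857Traceback (most recent call last):
  File "<stdin>", line 7, in <module>
    return _quantile_unchecked(
        a, q, axis, out, overwrite_input, method, keepdims, weights)
    return _ureduce(a,
                    func=_quantile_ureduce_func,
    ...<5 lines>...
                    overwrite_input=overwrite_input,
                    method=method)
    r = func(a, **kwargs)
    result = _quantile(arr,
                       quantiles=q,
    ...<2 lines>...
                       out=out,
                       weights=wgt)
    slices_having_nans = np.isnan(arr[-1, ...])
                                  ~~~^^^^^^^^^
IndexError: index -1 is out of bounds for axis 0 with size 0
```

View pics/w6.png

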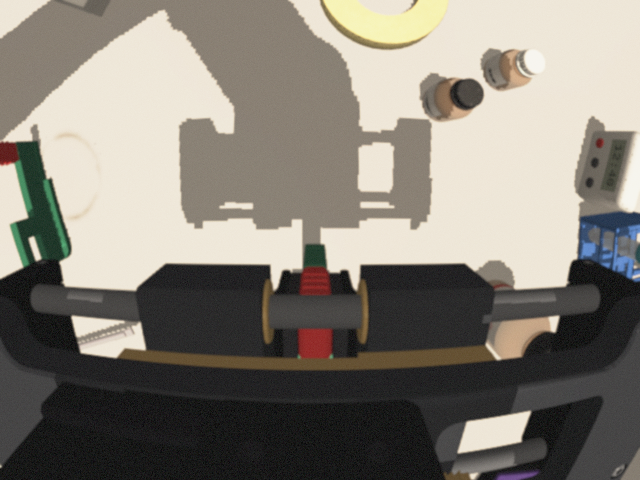

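```bash
python3 - <<'E'
from h import *
for n in ("w2","w3","w4"):
    c=pickle.load(open(f"pics/{n}.pkl","rb"));W=wcloud(c);z=W[...,2]
    A=W[(abs(W[...,1]+.0415)<.008)&(z>.05)&(z<.1)&(W[...,0]>.55)&(W[...,0]<.64)]
    A=A[np.argsort(A[:,0])]
    print(n,len(A)); b=np.arange(.56,.64,.002)
    print([(round(x,3),round(float(np.median(A[(A[:,0]>=x)&(A[:,0]<x+.002),2])),4)) for x in b if ((A[:,0]>=x)&(A[:,0]<x+.002)).sum()>2])
    D=(z>.007)&(z<.016)&(W[...,0]>.52)&(W[...,0]<.77)&(W[...,1]>-.12)&(W[...,1]<.07)
    Q=W[D];
    for lo,hi in ((.0,.03),(-.09,-.06)):
        q=Q[(Q[:,1]>lo)&(Q[:,1]<hi)]; print("front edge x at y",lo,np.percentile(q[:,0],[.5,1,2]).round(4))
    for lo,hi in ((.56,.58),(.62,.66),(.68,.72)):
        q=Q[(Q[:,0]>lo)&(Q[:,0]<hi)]; print("y edges at x",lo,np.percentile(q[:,1],[.5,1,99,99.5]).round(4))
    # block sides
    Bk=W[(z>.07)&(z<.09)&(W[...,0]>.566)&(W[...,0]<.584)&(abs(W[...,1]+.0415)<.04)];print("block y",np.percentile(Bk[:,1],[1,50,99]).round(4),"x",np.percentile(Bk[:,0],[1,99]).round(4))
    S=W[(W[...,0]>.54)&(W[...,0]<.56)&(z>.06)&(z<.08)&(abs(W[...,1]+.0415)<.02)];print("shaft y",S.mean(0).round(4),np.percentile(S[:,1],[2,98]).round(4))
E
```

```text
w2 5925
[(np.float64(0.56), 0.0698), (np.float64(0.562), 0.0724), (np.float64(0.564), 0.0778), (np.float64(0.566), 0.0833), (np.float64(0.568), 0.0888), (np.float64(0.57), 0.0889), (np.float64(0.572), 0.089), (np.float64(0.574), 0.0889), (np.float64(0.576), 0.0889), (np.float64(0.578), 0.0889), (np.float64(0.58), 0.089), (np.float64(0.582), 0.0884), (np.float64(0.584), 0.0843), (np.float64(0.586), 0.0841), (np.float64(0.588), 0.0838), (np.float64(0.59), 0.0838), (np.float64(0.592), 0.0837), (np.float64(0.596), 0.0807), (np.float64(0.598), 0.0811), (np.float64(0.6), 0.0839), (np.float64(0.602), 0.0841), (np.float64(0.604), 0.0839), (np.float64(0.606), 0.0852), (np.float64(0.608), 0.0909), (np.float64(0.61), 0.095), (np.float64(0.612), 0.0948), (np.float64(0.614), 0.0943), (np.float64(0.616), 0.094), (np.float64(0.618), 0.0932), (np.float64(0.62), 0.0932), (np.float64(0.622), 0.093), (np.float64(0.624), 0.0931), (np.float64(0.626), 0.0929), (np.float64(0.628), 0.0932), (np.float64(0.63), 0.0917), (np.float64(0.632), 0.0895), (np.float64(0.634), 0.0901), (np.float64(0.636), 0.089), (np.
[... 2570 characters left out ...]
839), (np.float64(0.616), 0.0844), (np.float64(0.618), 0.089), (np.float64(0.62), 0.094), (np.float64(0.622), 0.095), (np.float64(0.624), 0.0945), (np.float64(0.626), 0.0939), (np.float64(0.628), 0.0936), (np.float64(0.63), 0.0931), (np.float64(0.632), 0.0933), (np.float64(0.634), 0.0934), (np.float64(0.636), 0.0927), (np.float64(0.638), 0.0923)]
front edge x at y 0.0 [0.5536 0.554  0.5553]
front edge x at y -0.09 [0.5539 0.5543 0.5557]
y edges at x 0.56 [-0.0973 -0.097   0.0359  0.0368]
y edges at x 0.62 [-0.0969 -0.0966  0.0399  0.0449]
y edges at x 0.68 [-0.0967 -0.0965  0.0369  0.0373]
block y [-0.0662 -0.0475 -0.0218] x [0.5664 0.5823]
shaft y [ 0.5494 -0.043   0.0693] [-0.0505 -0.023 ]
```

Call:
apply_moves(
  plan=[
    [[0,-0.09,0,-0.6,-0.008,0.006,-0.013],[0,0,0,-0.6,0,0,0],[0,0,0,-0.5,0,0,0],[0,0,0,0,0,0,0],[0,0,0,0,0,0,0]],
  ],
)

```text
time_s: 15.22
tcp_pos: [0.5966, 0.2226, 0.0712]
ee_rot: [[-0.001, 1.0, -0.002], [1.0, 0.001, -0.001], [-0.001, -0.002, -1.0]]
wrist_force: [-0.4, 0.6, 0.2]
gripper_width: 0.145
```

```bash
python3 - <<'E'
from path import *
plan(np.array([.6003,.215,.0725]),Rl(0,90.25),1)
from station import capture
from h import *
for n,(a,b,cc,d) in (("scene",(230,430,330,560)),("top",(180,300,330,480))):
    c=capture(n);pickle.dump(c,open(f"pics/{n}2.pkl","wb"));f=min(780/(d-cc),560/(b-a));cv2.imwrite(f"pics/{n}2.png",cv2.resize(c["pixels"][a:b,cc:d,::-1],None,fx=f,fy=f,interpolation=cv2.INTER_CUBIC))
E
```

```text
units total [ 0.15 -0.3   0.05] rv [ 0.001 -0.002  0.004] per row [ 0.148 -0.304  0.052] [ 0.0008 -0.0022  0.0037] [ 35.   31.5  -8.7  -0.  -49.9 145.1] 15.2167 [-0.4  0.6  0.2]
1 [ 34.2  31.4  -8.6  -0.  -49.9 146. ] 0.9 0.0 0.0
```

View pics/scene2.png

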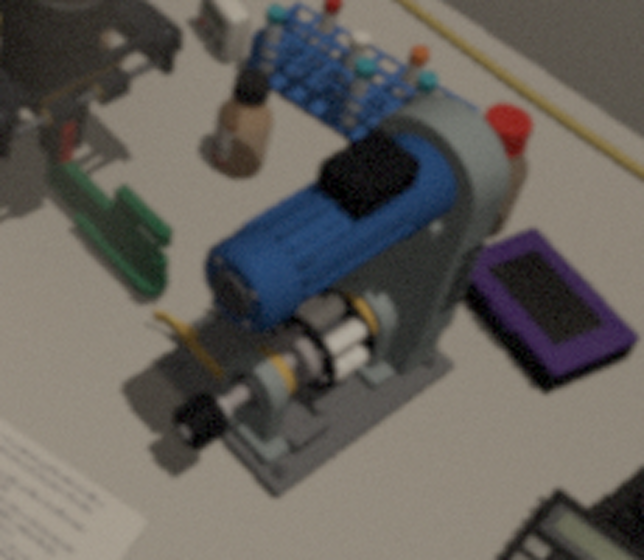

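View pics/top2.png

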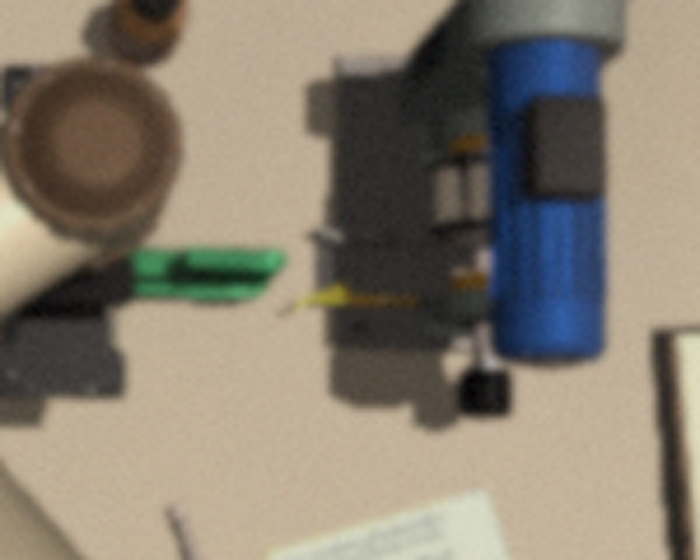

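Call:
apply_moves(
  plan=[
    [[0,0.15,-0.3,0.05,0.001,-0.002,0.004],[0,0,-0.4,0,0,0,0],[0,0,-0.3,0,0,0,0],[0,0,0,0,0,0,0]],
  ],
)

```text
time_s: 15.65
tcp_pos: [0.6016, 0.1968, 0.0753]
ee_rot: [[-0.007, 1.0, 0.004], [1.0, 0.007, 0.002], [0.002, 0.004, -1.0]]
wrist_force: [-0.3, -0.2, -0.7]
gripper_width: 0.148
```

```bash
python3 - <<'E'
from path import *
plan(np.array([.6004,.19,.0725]),Rl(0,90.25),1)
E
```

```text
units total [-0.05 -0.27 -0.11] rv [-0.002  0.004 -0.002] per row [-0.047 -0.273 -0.112] [-0.0025  0.0039 -0.0025] [ 32.7  30.8  -9.4   0.  -49.5 147.7] 15.65 [-0.3 -0.2 -0.7]
1 [ 32.3  30.8  -9.9  -0.  -49.3 148. ] 0.5 0.0 0.0
```

Call:
apply_moves(
  plan=[
    [[0,-0.04,-0.3,-0.1,-0.002,0.004,-0.002],[0,0,-0.4,0,0,0,0],[0,0,-0.4,0,0,0,0],[0,0,0,0,0,0,0]],
  ],
)

```text
time_s: 15.98
tcp_pos: [0.6022, 0.1662, 0.0742]
ee_rot: [[-0.004, 1.0, 0.005], [1.0, 0.004, 0.003], [0.003, 0.005, -1.0]]
wrist_force: [1.9, -0.8, -1.9]
gripper_width: 0.149
```

```bash
python3 - <<'E'
from path import *
plan(np.array([.6005,.16,.0725]),Rl(0,90.25),1)
from station import capture
from h import *
for n,(a,b,cc,d) in (("scene",(280,400,360,500)),("top",(200,280,350,450))):
    c=capture(n);pickle.dump(c,open(f"pics/{n}3.pkl","wb"));f=min(780/(d-cc),560/(b-a));cv2.imwrite(f"pics/{n}3.png",cv2.resize(c["pixels"][a:b,cc:d,::-1],None,fx=f,fy=f,interpolation=cv2.INTER_CUBIC))
E
```

```text
units total [-0.07 -0.25 -0.07] rv [-0.003  0.005 -0.   ] per row [-0.069 -0.249 -0.069] [-0.0028  0.0046 -0.0001] [ 30.2  30.2 -10.8  -0.  -48.8 150. ] 15.9833 [ 1.9 -0.8 -1.9]
1 [ 29.8  30.1 -11.1  -0.  -48.7 150.4] 0.4 0.0 0.0
```

View pics/scene3.png

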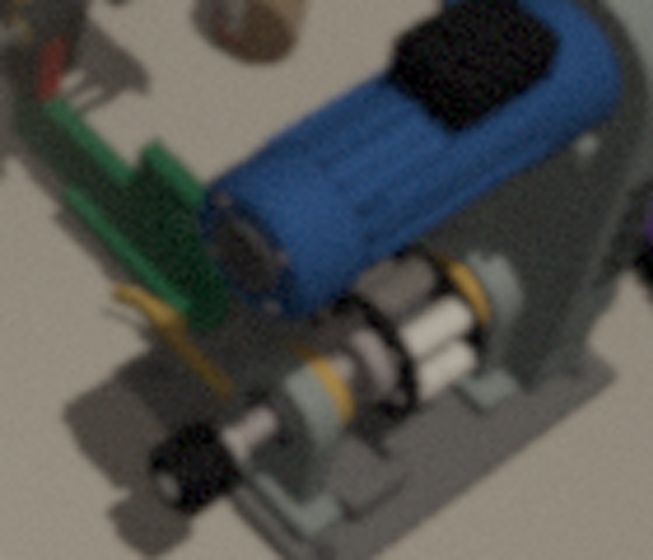

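View pics/top3.png

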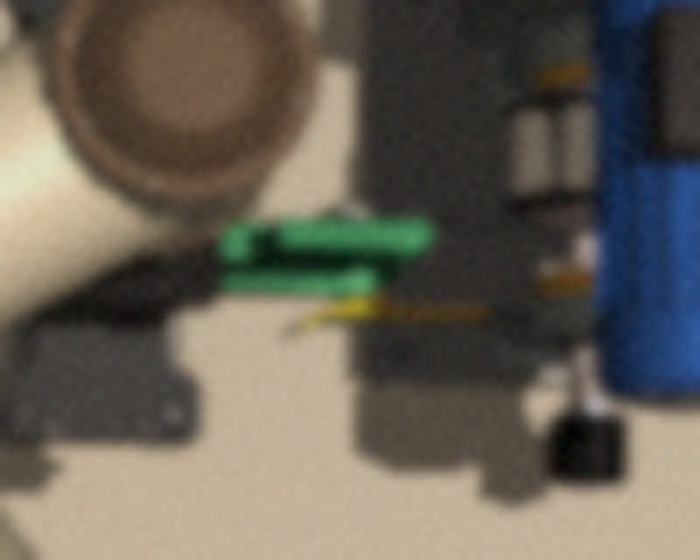

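Call:
apply_moves(
  plan=[
    [[0,-0.05,-0.3,-0.1,-0.002,0.004,0],[0,-0.02,-0.4,0,0,0,0],[0,0,-0.4,0,0,0,0]],
  ],
)

```text
time_s: 16.33
tcp_pos: [0.602, 0.1417, 0.0722]
ee_rot: [[-0.008, 1.0, 0.005], [1.0, 0.008, 0.004], [0.004, 0.005, -1.0]]
wrist_force: [0.5, 1.7, -1.4]
gripper_width: 0.149
```

Call:
apply_moves(
  plan=[
    [[0,0,-0.4,0,-0.002,0.003,-0.003],[0,0,-0.4,0,0,0,0],[0,0,-0.4,0,0,0,0]],
  ],
)

```text
time_s: 16.58
tcp_pos: [0.6024, 0.1092, 0.0724]
ee_rot: [[-0.005, 1.0, 0.003], [1.0, 0.005, 0.003], [0.003, 0.003, -1.0]]
wrist_force: [1.2, 2.4, -0.7]
gripper_width: 0.144
```

Call:
apply_moves(
  plan=[
    [[0,0,-0.4,0,0,0.003,0],[0,0,-0.4,0,0,0,0],[0,0,-0.3,0,0,0,0]],
  ],
)

```text
time_s: 16.83
tcp_pos: [0.6027, 0.0778, 0.0726]
ee_rot: [[-0.004, 1.0, 0.001], [1.0, 0.004, 0.003], [0.003, 0.001, -1.0]]
wrist_force: [1.4, 0.8, -1.3]
gripper_width: 0.151
```

Call:
apply_moves(
  plan=[
    [[0,0,-0.3,0,0,0,0],[0,0,-0.3,0,0,0,0]],
  ],
)

```text
time_s: 17.0
tcp_pos: [0.6037, 0.0669, 0.0742]
ee_rot: [[0.0, 1.0, 0.006], [1.0, -0.0, 0.014], [0.014, 0.006, -1.0]]
wrist_force: [-8.3, 41.5, 13.3]
gripper_width: 0.148
```

```bash
python3 - <<'E'
from path import *
plan(np.array([.601,.0705,.0725]),Rl(0,90.25),1)
from station import capture
from h import *
for n,(a,b,cc,d) in (("scene",(280,400,360,500)),("top",(200,280,350,450))):
    c=capture(n);pickle.dump(c,open(f"pics/{n}4.pkl","wb"));f=min(780/(d-cc),560/(b-a));cv2.imwrite(f"pics/{n}4.png",cv2.resize(c["pixels"][a:b,cc:d,::-1],None,fx=f,fy=f,interpolation=cv2.INTER_CUBIC))
E
```

```text
units total [-0.11  0.14 -0.07] rv [-0.014  0.006  0.005] per row [-0.11   0.142 -0.068] [-0.0139  0.0057  0.0048] [ 21.3  28.7 -13.2  -0.8 -47.5 159.3] 17.0 [-8.3 41.5 13.3]
1 [ 22.   28.8 -13.6  -0.  -47.6 158.2] 1.0 0.0 0.0
```

View pics/scene4.png

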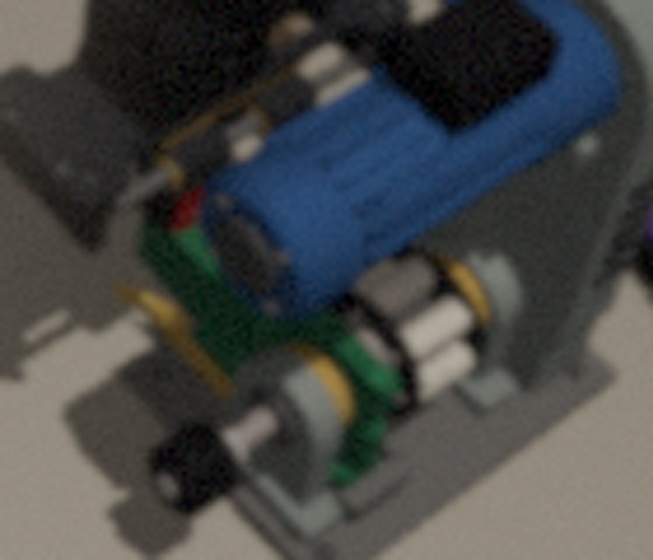

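View pics/top4.png

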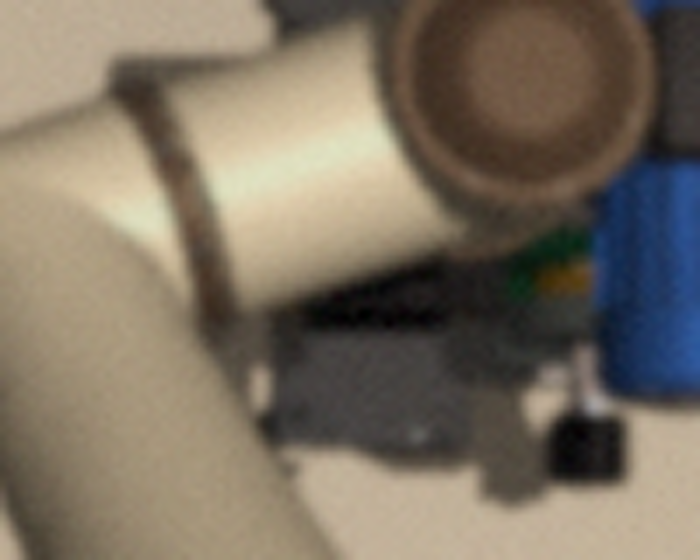

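Call:
apply_moves(
  plan=[
    [[0,0,0.06,-0.06,-0.012,0.005,0.004],[0,0,0,0,0,0,0]],
  ],
)

```text
time_s: 17.27
tcp_pos: [0.6018, 0.0696, 0.0738]
ee_rot: [[-0.005, 1.0, -0.003], [1.0, 0.005, 0.002], [0.002, -0.003, -1.0]]
wrist_force: [-0.0, 0.1, -1.7]
gripper_width: 0.153
```

```bash
python3 - <<'E'
from path import *
plan(np.array([.602,.0695,.0715]),Rl(0,90.25),1)
from station import capture
from h import *
c=capture("scene");pickle.dump(c,open("pics/scene5.pkl","wb"))
a=pickle.load(open("pics/scene1.pkl","rb"))["pixels"][325:375,375:425,::-1];b=c["pixels"][325:375,375:425,::-1]
cv2.imwrite("pics/cmp.png",np.hstack([cv2.resize(i,None,fx=8,fy=8,interpolation=cv2.INTER_CUBIC) for i in (a,b)]))
E
```

```text
units total [ 0.01 -0.01 -0.09] rv [-0.002 -0.003 -0.   ] per row [ 0.01  -0.006 -0.093] [-0.0015 -0.0028 -0.0005] [ 21.8  28.8 -13.3  -0.2 -48.  158.6] 17.2667 [-0.   0.1 -1.7]
1 [ 21.9  29.  -13.5  -0.  -47.5 158.4] 0.5 0.0 0.0
```

View pics/cmp.png

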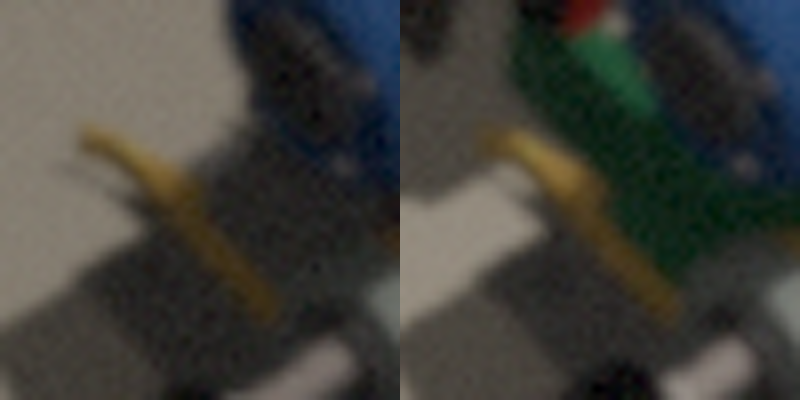

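Call:
apply_moves(
  plan=[
    [[0,0,0.08,-0.09,0,0,0],[0,0,0.1,0,0,0,0]],
  ],
)

```text
time_s: 17.48
tcp_pos: [0.6001, 0.0715, 0.0705]
ee_rot: [[-0.003, 1.0, -0.007], [1.0, 0.003, -0.001], [-0.001, -0.007, -1.0]]
wrist_force: [-0.2, 0.2, -0.9]
gripper_width: 0.146
```

Call:
apply_moves(
  plan=[
    [[0,0.04,0.1,0,0,0.004,0]],
  ],
)

```text
time_s: 17.57
tcp_pos: [0.6003, 0.0729, 0.0701]
ee_rot: [[-0.002, 1.0, -0.013], [1.0, 0.002, -0.002], [-0.002, -0.013, -1.0]]
wrist_force: [0.3, -1.8, 2.7]
gripper_width: 0.142
```

Call:
apply_moves(
  plan=[
    [[0,0,0.1,0,0,0,0]],
  ],
)

```text
time_s: 17.65
tcp_pos: [0.6, 0.0735, 0.0699]
ee_rot: [[-0.003, 1.0, -0.015], [1.0, 0.003, -0.005], [-0.005, -0.015, -1.0]]
wrist_force: [1.0, -7.4, -0.1]
gripper_width: 0.148
```

Call:
apply_moves(
  plan=[
    [[0,0.04,-0.1,0,0.004,0.015,0],[45,0,0,0.02,0,0,0],[45,0,0,0,0,0,0],[45,0,0,0,0,0,0],[45,0,0,0,0,0,0],[45,0,0,0,0,0,0]],
  ],
)

```text
time_s: 18.15
tcp_pos: [0.6018, 0.0705, 0.0706]
ee_rot: [[-0.002, 1.0, -0.029], [1.0, 0.002, -0.002], [-0.001, -0.029, -1.0]]
wrist_force: [-0.2, -0.2, 0.4]
gripper_width: 0.413
```

Call:
apply_moves(
  plan=[
    [[60,0,0,0.5,0,-0.02,0],[60,0,0,0.8,0,-0.008,0],[60,0,0.2,0.8,0,0,0],[100,-0.1,0.8,0.7,0,0,0],[100,-0.4,0.9,0.6,0,0,0],[100,-0.7,0.9,0.5,0,0,0],[100,-0.8,0.6,0.3,0,0,0],[100,-0.8,0.3,0.2,0,0,0],[100,-0.8,0.2,0,0,0,-0.08],[100,-0.7,0.2,0,0,0,-0.1]],
  ],
)

```text
time_s: 18.98
tcp_pos: [0.4909, 0.1761, 0.1926]
ee_rot: [[0.186, 0.982, 0.014], [0.983, -0.186, 0.001], [0.003, 0.013, -1.0]]
wrist_force: [0.3, -0.1, 0.9]
gripper_width: 0.979
```

```bash
python3 - <<'E'
from path import *
plan(np.array([.475,.10,.20]),Ro.from_euler('x',16,degrees=True).as_matrix()@Rl(33,.4),15)
from station import capture
from h import *
for n,(a,b,cc,d) in (("scene",(280,400,360,500)),("top",(200,280,350,450))):
    c=capture(n);pickle.dump(c,open(f"pics/{n}6.pkl","wb"));f=min(780/(d-cc),560/(b-a));cv2.imwrite(f"pics/{n}6.png",cv2.resize(c["pixels"][a:b,cc:d,::-1],None,fx=f,fy=f,interpolation=cv2.INTER_CUBIC))
E
```

```text
units total [-0.64 -3.04  0.3 ] rv [ 0.638 -0.28  -1.402] per row [-0.042 -0.203  0.02 ] [ 0.0425 -0.0187 -0.0935] [ 37.8  13.5 -18.    0.5 -57.9 131.2] 18.9833 [ 0.3 -0.1  0.9]
1 [ 36.8  12.3 -19.   -0.9 -55.7 127.6] 3.5 0.0 0.0
2 [ 35.7  11.1 -20.2  -2.1 -53.3 124. ] 3.6 0.0 0.0
3 [ 34.8   9.8 -21.6  -3.3 -50.8 120.3] 3.7 0.0 0.0
4 [ 33.9   8.6 -23.   -4.4 -48.1 116.4] 3.9 0.0 0.0
5 [ 33.2   7.4 -24.6  -5.3 -45.3 112.4] 4.0 0.0 0.0
6 [ 32.6   6.1 -26.2  -5.9 -42.4 108.1] 4.3 0.0 0.0
7 [ 32.1   4.9 -28.1  -6.4 -39.2 103.5] 4.6 0.0 0.0
8 [ 31.8   3.6 -30.1  -6.4 -35.9  98.5] 5.0 0.0 0.0
9 [ 31.7   2.4 -32.3  -6.  -32.4  92.9] 5.6 0.0 0.0
10 [ 31.9   1.2 -34.7  -4.8 -28.6  86.5] 6.4 0.0 0.0
11 [ 32.3   0.1 -37.7  -2.6 -24.4  78.8] 7.7 0.0 0.0
12 [ 32.8  -1.1 -41.2   1.5 -19.7  69.1] 9.7 0.0 0.0
13 [ 33.2  -2.2 -46.1   9.3 -14.   55.8] 13.3 0.0 0.0
14 [ 32.4  -3.1 -50.6  18.8  -9.2  41.7] 14.1 1.3 0.7
15 [ 31.7  -3.7 -50.6  18.4  -9.2  37.2] 4.4 4.9 2.71
```

View pics/scene6.png

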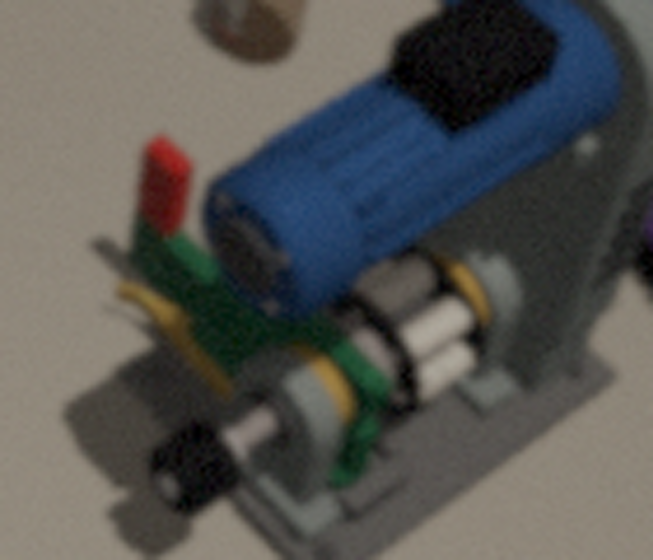

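View pics/top6.png

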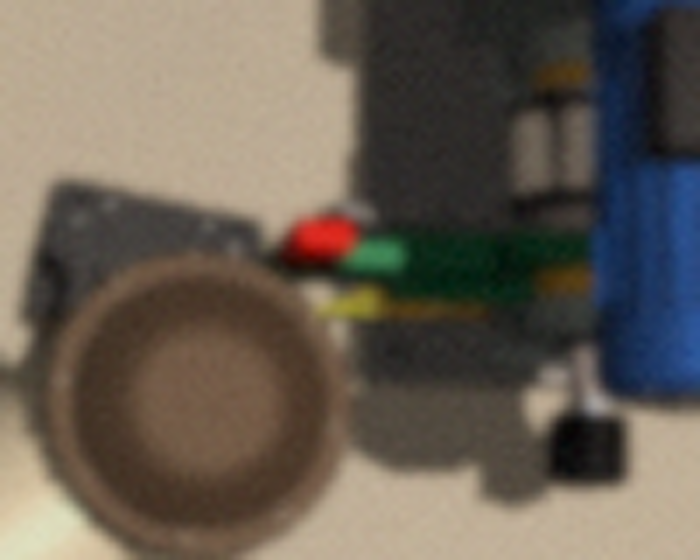

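```bash
cat >> path.py <<'E'
def multi(wps):
    s=sense();x0=s["tcp_pos"];R0=s["ee_rot"];jj=s["joints"];print(jj.round(1))
    for x,R,n in wps:
        x=np.array(x);rv=(Ro.from_matrix(R)*Ro.from_matrix(R0).inv()).as_rotvec()
        print("WP",x,"per row",((x-x0)/.025/n).round(3),(rv/n).round(3))
        for k in range(1,n+1):
            jn,e,d=ik(p,B,x0+(x-x0)*k/n,Ro.from_rotvec(rv*k/n).as_matrix()@R0,jj)
            print(k,jn.round(1),np.abs(jn-jj).max().round(1),e.round(1),d.round(2));jj=jn
        x0=x;R0=R
def K(a,l): return Ro.from_euler('x',a,degrees=True).as_matrix()@Rl(l,.4)
E
python3 - <<'E'
from path import *
multi([([.47,.12,.2],K(8,8),13),([.47,.02,.19],K(16,22),6),([.479,-.062,.14],K(16,33),5)])
E
```

```text
[ 37.9  13.4 -18.    0.5 -57.9 131.4]
WP [0.47 0.12 0.2 ] per row [-0.062 -0.172  0.022] [ 0.017 -0.001 -0.107]
1 [ 37.2  12.9 -18.3  -0.3 -57.5 126.4] 5.0 0.0 0.0
2 [ 36.5  12.4 -18.7  -1.  -57.  121.3] 5.1 0.0 0.0
3 [ 35.9  11.8 -19.1  -1.7 -56.4 116.2] 5.1 0.0 0.0
4 [ 35.3  11.3 -19.6  -2.3 -55.8 111.1] 5.2 0.0 0.0
5 [ 34.7  10.7 -20.1  -2.8 -55.  105.8] 5.2 0.0 0.0
6 [ 34.2  10.  -20.8  -3.3 -54.2 100.5] 5.3 0.0 0.0
7 [ 33.7   9.4 -21.4  -3.6 -53.4  95.1] 5.4 0.0 0.0
8 [ 33.2   8.7 -22.1  -3.9 -52.5  89.6] 5.5 0.0 0.0
9 [ 32.8   8.1 -22.9  -4.  -51.5  83.9] 5.6 0.0 0.0
10 [ 32.5   7.4 -23.7  -4.1 -50.5  78.2] 5.8 0.0 0.0
11 [ 32.2   6.7 -24.6  -4.  -49.4  72.3] 5.9 0.0 0.0
12 [ 32.    6.  -25.6  -3.8 -48.3  66.3] 6.0 0.0 0.0
13 [ 31.9   5.3 -26.5  -3.5 -47.2  60.1] 6.2 0.0 0.0
WP [0.47 0.02 0.19] per row [ 0.    -0.667 -0.067] [ 0.023 -0.04  -0.008]
1 [ 29.9   4.  -28.5  -4.1 -44.   62.1] 3.2 0.0 0.0
2 [ 27.7   2.8 -30.3  -5.1 -40.9  64.7] 3.1 0.0 0.0
3 [ 25.3   1.8 -31.7  -6.7 -38.   67.9] 3.2 0.0 0.0
4 [ 22.6   1.  -32.7  -8.9 -35.4  71.9] 4.0 0.0 0.0
5 [ 19.5   0.5 -33.3 -12.  -33.2  76.9] 5.0 0.0 0.0
6 [ 16.    0.1 -33.4 -16.  -31.6  83.1] 6.2 0.0 0.0
WP [ 0.479 -0.062  0.14 ] per row [ 0.072 -0.656 -0.4  ] [ 0.    -0.037 -0.011]
1 [ 13.4   0.7 -34.4 -18.5 -28.6  87.7] 4.7 0.0 0.0
2 [ 10.5   1.5 -34.8 -22.1 -26.   93.6] 5.9 0.0 0.0
3 [  7.1   2.6 -34.7 -26.9 -24.1 101.1] 7.5 0.0 0.0
4 [  3.    3.9 -34.  -33.  -23.  110.3] 9.1 0.0 0.0
5 [ -1.8   5.5 -32.9 -40.2 -23.  120.9] 10.6 0.0 0.0
```

Call:
apply_moves(
  plan=[
    [[100,-0.07,-0.17,0.03,0.017,0,-0.11],[100,-0.07,-0.17,0.03,0.017,0,-0.11],[100,-0.07,-0.17,0.03,0.017,0,-0.11],[100,-0.07,-0.17,0.03,0.017,0,-0.11],[100,-0.07,-0.17,0.03,0.017,0,-0.11],[100,-0.07,-0.17,0.03,0.017,0,-0.11],[100,-0.07,-0.17,0.03,0.017,0,-0.11],[100,-0.07,-0.17,0.03,0.017,0,-0.11],[100,-0.07,-0.17,0.03,0.017,0,-0.11],[100,-0.07,-0.17,0.03,0.017,0,-0.11],[100,-0.07,-0.17,0.03,0.017,0,-0.11],[100,-0.07,-0.17,0.03,0.017,0,-0.11]],
  ],
)

```text
time_s: 20.08
tcp_pos: [0.4737, 0.1222, 0.2105]
ee_rot: [[0.989, 0.028, 0.145], [0.009, -0.991, 0.131], [0.147, -0.128, -0.981]]
wrist_force: [0.3, -0.7, 0.5]
gripper_width: 0.998
```

```bash
python3 - <<'E'
from path import *
multi([([.47,.02,.19],K(16,22),6),([.479,-.062,.14],K(16,33),5)])
E
```

```text
[ 32.3   4.9 -25.6  -2.5 -48.4  60.3]
WP [0.47 0.02 0.19] per row [-0.025 -0.681 -0.136] [ 0.026 -0.038 -0.011]
1 [ 30.2   3.6 -27.8  -3.3 -45.   62.2] 3.5 0.0 0.0
2 [ 28.    2.5 -29.7  -4.4 -41.6  64.7] 3.3 0.0 0.0
3 [ 25.5   1.6 -31.3  -6.1 -38.5  67.8] 3.1 0.0 0.0
4 [ 22.7   0.8 -32.5  -8.5 -35.7  71.8] 4.0 0.0 0.0
5 [ 19.6   0.4 -33.2 -11.7 -33.4  76.8] 5.0 0.0 0.0
6 [ 16.    0.1 -33.4 -16.  -31.6  83.1] 6.3 0.0 0.0
WP [ 0.479 -0.062  0.14 ] per row [ 0.072 -0.656 -0.4  ] [ 0.    -0.037 -0.011]
1 [ 13.4   0.7 -34.4 -18.5 -28.6  87.7] 4.7 0.0 0.0
2 [ 10.5   1.5 -34.8 -22.1 -26.   93.6] 5.9 0.0 0.0
3 [  7.1   2.6 -34.7 -26.9 -24.1 101.1] 7.5 0.0 0.0
4 [  3.    3.9 -34.  -33.  -23.  110.3] 9.1 0.0 0.0
5 [ -1.8   5.5 -32.9 -40.2 -23.  120.9] 10.6 0.0 0.0
```

Call:
apply_moves(
  plan=[
    [[100,-0.025,-0.68,-0.13,0.026,-0.038,-0.01],[100,-0.025,-0.68,-0.13,0.026,-0.038,-0.01],[100,-0.025,-0.68,-0.13,0.026,-0.038,-0.01],[100,-0.025,-0.68,-0.13,0.026,-0.038,-0.01],[100,-0.025,-0.68,-0.13,0.026,-0.038,-0.01],[100,-0.025,-0.68,-0.13,0.026,-0.038,-0.01],[100,0.05,-0.65,-0.35,0,-0.037,-0.011],[100,0.05,-0.65,-0.35,0,-0.037,-0.011],[100,0.05,-0.65,-0.35,0,-0.037,-0.011],[100,0.05,-0.65,-0.35,0,-0.037,-0.011],[100,0.05,-0.5,-0.35,0,-0.037,-0.011],[100,0,0,0,0,0,0]],
  ],
)

```text
time_s: 21.08
tcp_pos: [0.4809, -0.0691, 0.1554]
ee_rot: [[0.812, 0.031, 0.582], [-0.129, -0.964, 0.232], [0.569, -0.263, -0.779]]
wrist_force: [0.4, 0.3, -1.0]
gripper_width: 0.997
```

```bash
python3 tgt.py 16 33 .5245 -.0425 .066 .09;python3 tgt.py 16 33 .5245 -.0425 .066 .0
```

```text
[ -3.7   3.9 -32.3 -42.4 -23.5 125.4] [ 0.4  0.3 -1. ] grasp pt [ 0.4745 -0.0717  0.164 ]
delta units [ 0.02  0.32 -1.03] rv [ 0.012  0.051 -0.011] axis [ 0.545  0.235 -0.805]
[ -3.7   3.9 -32.3 -42.4 -23.5 125.4] [ 0.4  0.3 -1. ] grasp pt [ 0.4745 -0.0717  0.164 ]
delta units [ 1.98  1.17 -3.93] rv [ 0.012  0.051 -0.011] axis [ 0.545  0.235 -0.805]
```

Call:
apply_moves(
  plan=[
    [[100,0,0.16,-0.5,0.006,0.025,-0.005],[100,0,0.16,-0.5,0.006,0.025,-0.005],[100,0.36,0.15,-0.53,0,0,0],[100,0.36,0.15,-0.53,0,0,0],[100,0.36,0.15,-0.53,0,0,0],[100,0.36,0.15,-0.53,0,0,0],[100,0,0,0,0,0,0]],
  ],
)

```text
time_s: 21.67
tcp_pos: [0.5215, -0.0461, 0.0782]
ee_rot: [[0.837, 0.013, 0.546], [-0.137, -0.963, 0.233], [0.529, -0.27, -0.805]]
wrist_force: [0.4, -0.4, -0.0]
gripper_width: 0.998
```

```bash
python3 tgt.py 16 33 .5245 -.0425 .066 .0
```

```text
[ -2.9  15.6 -28.9 -52.6 -19.2 135.5] [ 0.4 -0.4 -0. ] grasp pt [ 0.5154 -0.0487  0.087 ]
delta units [ 0.36  0.25 -0.84] rv [ 0.006  0.004 -0.006] axis [ 0.545  0.235 -0.805]
```

Call:
apply_moves(
  plan=[
    [[100,0.18,0.12,-0.44,0.004,0.004,-0.004],[80,0.18,0.12,-0.44,0,0,0],[60,0,0,0,0,0,0],[50,0,0,0,0,0,0],[50,0,0,0,0,0,0],[50,0,0,0,0,0,0],[50,0,0,0,0,0,0]],
  ],
)

```text
time_s: 22.25
tcp_pos: [0.5313, -0.0381, 0.0595]
ee_rot: [[0.839, 0.019, 0.543], [-0.132, -0.963, 0.237], [0.527, -0.27, -0.806]]
wrist_force: [-0.3, -0.8, -0.0]
gripper_width: 0.63
```

```bash
python3 tgt.py 16 33 .5245 -.0425 .066 .0
```

```text
[ -3.2  18.4 -27.7 -56.5 -18.6 140. ] [-0.3 -0.8 -0. ] grasp pt [ 0.5253 -0.0407  0.0683]
delta units [-0.03 -0.07 -0.09] rv [ 0.006  0.002 -0.012] axis [ 0.545  0.235 -0.805]
```

Call:
apply_moves(
  plan=[
    [[0,-0.03,-0.07,-0.09,0,0,0],[0,0,0,0,0,0,0],[0,0,0,0,0,0,0],[0,0,0,0,0,0,0],[0,0,0,0,0,0,0],[0,0,0,0,0,0,0],[0,0,0,0,0,0,0]],
  ],
)

```text
time_s: 22.83
tcp_pos: [0.5305, -0.0405, 0.0589]
ee_rot: [[0.838, 0.018, 0.546], [-0.132, -0.963, 0.236], [0.53, -0.27, -0.804]]
wrist_force: [0.1, 0.3, -0.5]
gripper_width: 0.343
```

```bash
python3 tgt.py 16 33 .5245 -.0425 .066 .0
```

```text
[ -3.8  18.5 -27.7 -57.2 -18.8 141.2] [ 0.1  0.3 -0.5] grasp pt [ 0.5245 -0.0431  0.0677]
delta units [ 0.    0.02 -0.07] rv [ 0.006  0.004 -0.011] axis [ 0.545  0.235 -0.805]
```

Gripped. Now a firm pull.

Call:
apply_moves(
  plan=[
    [[0,0,0,0,0,0,0],[0,-0.15,0,0,0,0,0],[0,-0.15,0,0,0,0,0]],
  ],
)

```text
time_s: 23.08
tcp_pos: [0.5262, -0.0406, 0.0592]
ee_rot: [[0.835, 0.017, 0.549], [-0.134, -0.963, 0.234], [0.533, -0.269, -0.802]]
wrist_force: [27.4, 6.7, -29.4]
gripper_width: 0.345
```

Call:
apply_moves(
  plan=[
    [[0,-0.15,0,0,0,0,0]],
  ],
)

```text
time_s: 23.17
tcp_pos: [0.5262, -0.0407, 0.0592]
ee_rot: [[0.833, 0.015, 0.553], [-0.136, -0.963, 0.231], [0.537, -0.268, -0.8]]
wrist_force: [26.7, 5.7, -30.2]
gripper_width: 0.349
```

```bash
python3 - <<'E'
from h import *
c,s=wrist("w7");print(s["tcp_pos"].round(4),s["wrist_force"].round(1),s["gripper_width"])
cv2.imwrite("pics/w7c.png",cv2.resize(c["pixels"][0:380,170:470,::-1],None,fx=1.55,fy=1.55))
E
```

```text
[ 0.5262 -0.0407  0.0592] [ 26.7   5.7 -30.2] 0.3487388595263269
```

View pics/w7c.png

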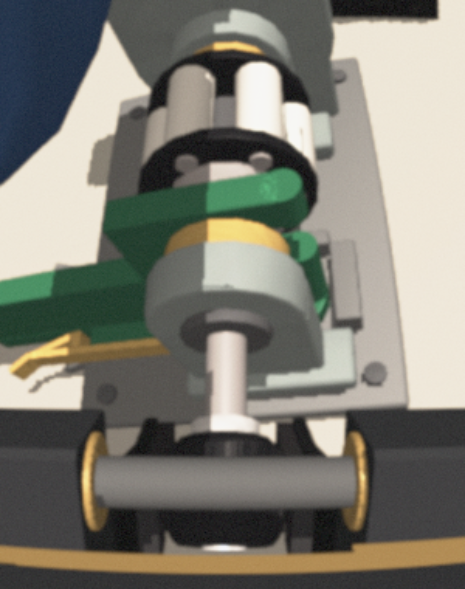

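Call:
apply_moves(
  plan=[
    [[0,0.15,0,0,0,0,0],[0,0.12,0,0,0,0,0],[0,0.12,0,0,0,0,0]],
  ],
)

```text
time_s: 23.47
tcp_pos: [0.5306, -0.0404, 0.0587]
ee_rot: [[0.837, 0.018, 0.547], [-0.133, -0.963, 0.235], [0.531, -0.269, -0.803]]
wrist_force: [-14.2, -4.4, 17.6]
gripper_width: 0.346
```

Call:
apply_moves(
  plan=[
    [[0,0.15,0,0,0,0,0],[0,0.12,0,0,0,0,0]],
  ],
)

```text
time_s: 23.63
tcp_pos: [0.5305, -0.0404, 0.0588]
ee_rot: [[0.841, 0.019, 0.541], [-0.132, -0.962, 0.238], [0.526, -0.272, -0.806]]
wrist_force: [-8.2, -2.2, 7.5]
gripper_width: 0.346
```

Call:
apply_moves(
  plan=[
    [[80,0,0,0,0,0,0],[80,0,0,0,0,0,0],[80,0,0,0,0,0,0],[80,0,0,0,0,0,0],[80,0,0,0,0,0,0],[80,0,0,0,0,0,0],[80,0,0,0,0,0,0]],
  ],
)

```text
time_s: 24.22
tcp_pos: [0.5291, -0.0406, 0.0592]
ee_rot: [[0.841, 0.02, 0.541], [-0.131, -0.962, 0.238], [0.526, -0.271, -0.806]]
wrist_force: [0.0, -0.8, 0.7]
gripper_width: 0.759
```

Call:
apply_moves(
  plan=[
    [[80,-0.35,-0.15,0.53,0,0,0],[80,-0.4,-0.17,0.6,0,0,0],[80,-0.4,-0.17,0.6,0,0,0],[80,-0.4,-0.17,0.6,0,0,0],[80,0,0,0.3,0,0,0],[80,0,0,0,0,0,0]],
  ],
)

```text
time_s: 24.72
tcp_pos: [0.4889, -0.0578, 0.1255]
ee_rot: [[0.843, 0.018, 0.538], [-0.132, -0.962, 0.239], [0.522, -0.272, -0.808]]
wrist_force: [-0.2, 0.7, -0.1]
gripper_width: 0.8
```

```bash
python3 - <<'E'
from h import *
from station import capture
c,s=wrist("w8");print(s["tcp_pos"].round(4),s["wrist_force"].round(1),s["gripper_width"],s["time_s"])
cv2.imwrite("pics/w8c.png",cv2.resize(c["pixels"][0:380,170:470,::-1],None,fx=1.55,fy=1.55))
def prof(n):
    W=wcloud(pickle.load(open(f"pics/{n}.pkl","rb")));z=W[...,2]
    A=W[(abs(W[...,1]+.0425)<.008)&(z>.05)&(z<.11)&(W[...,0]>.58)&(W[...,0]<.68)];b=np.arange(.59,.68,.002)
    print(n,[(round(float(x)*1e3),round(float(np.median(A[(A[:,0]>=x)&(A[:,0]<x+.002),2]))*1e3,1)) for x in b if ((A[:,0]>=x)&(A[:,0]<x+.002)).sum()>2])
for n in("w4","w7","w8"):prof(n)
c=capture("scene");pickle.dump(c,open("pics/scene7.pkl","wb"))
cv2.imwrite("pics/scene7.png",cv2.resize(c["pixels"][280:400,360:500,::-1],None,fx=4.6,fy=4.6,interpolation=cv2.INTER_CUBIC))
E
```

```text
[ 0.4889 -0.0578  0.1255] [-0.2  0.7 -0.1] 0.7997091185622214 24.7167
w4 [(590, 84.0), (592, 83.7), (602, 70.4), (604, 69.7), (606, 69.8), (608, 74.4), (610, 81.2), (612, 83.9), (614, 83.8), (616, 84.2), (618, 88.9), (620, 93.9), (622, 95.0), (624, 94.6), (626, 93.9), (628, 93.5), (630, 92.9), (632, 92.9), (634, 93.3), (636, 92.6), (638, 91.6), (640, 92.7), (642, 90.7), (644, 89.3), (646, 88.7), (648, 90.3), (650, 87.5), (652, 87.6), (654, 89.3), (656, 88.8), (658, 88.4), (660, 94.9), (662, 94.8), (664, 93.9), (676, 86.6), (678, 87.8)]
w7 [(590, 83.9), (592, 85.1), (594, 87.5), (596, 87.7), (598, 87.8), (600, 87.8), (602, 87.8), (604, 87.5), (606, 85.0), (608, 84.0), (610, 83.9), (612, 84.2), (614, 89.1), (616, 94.4), (618, 94.8), (620, 94.1), (622, 93.5), (624, 93.5), (626, 93.0), (628, 92.8), (630, 92.7), (632, 92.9), (634, 91.8), (636, 92.4), (638, 90.1), (640, 89.0), (642, 89.0), (644, 89.1), (646, 87.3), (648, 87.9), (650, 89.4), (652, 87.3), (654, 88.6), (656, 95.1), (658, 94.8), (672, 84.2), (674, 84.0), (676, 85.9), (678, 87.6)]
w8 [(590, 83.9), (592, 84.7), (594, 87.3), (596, 87.7), (598, 87.7), (600, 87.5), (602, 87.7), (604, 87.4), (608, 83.1), (610, 83.8), (612, 84.1), (614, 84.1), (616, 84.2), (618, 88.3), (620, 92.5), (622, 94.9), (624, 94.2), (626, 93.5), (628, 93.0), (630, 93.1), (632, 92.7), (634, 93.0), (636, 92.8), (638, 92.5), (640, 88.2), (642, 88.4), (644, 88.7), (646, 88.7), (648, 86.9), (650, 89.4), (652, 87.8), (654, 89.2), (656, 84.8), (658, 88.7), (660, 95.1), (662, 94.8), (674, 84.2), (676, 85.3), (678, 88.0)]
```

View pics/w8c.png

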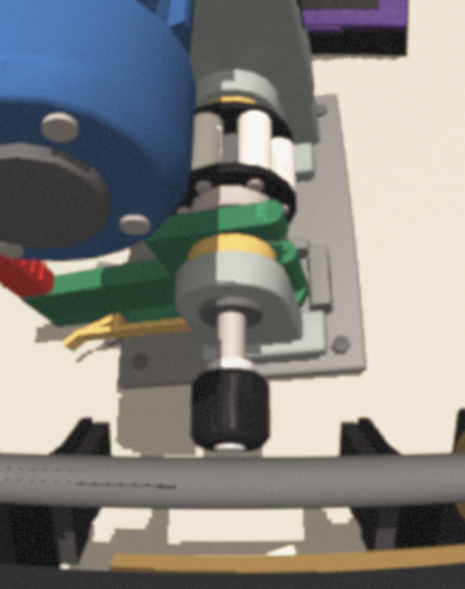

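View pics/scene7.png

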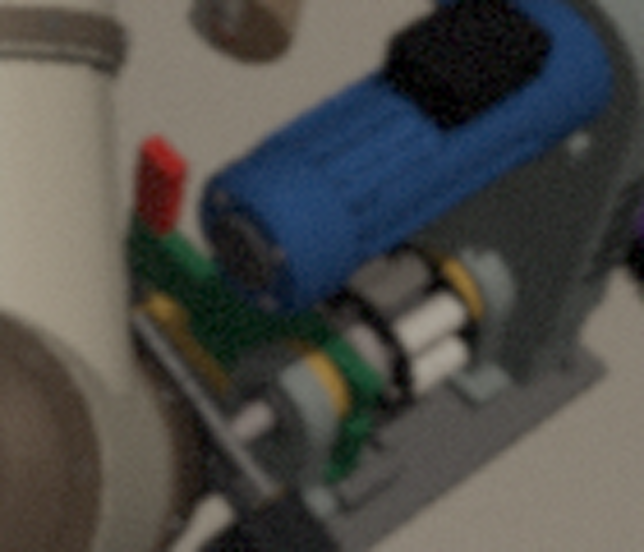

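```bash
python3 - <<'E'
from h import *
from station import capture,recognise,finish_job
c=capture("scene")
for l in("amber_bottle","vial","screwdriver"):
    for d in recognise(l,c)[:1]: print(l,round(d["score"],2),(c["R"].T@(np.array(d["at"])-c["t"])).round(3))
print(finish_job())
E
```

```text
amber_bottle 0.65 [0.748 0.149 0.057]
vial 0.54 [ 0.641 -0.063  0.19 ]
screwdriver 0.84 [0.339 0.091 0.017]
the job is handed in; nothing more can be done
None
```

The job is done and handed in at about 25 s of the 64 s allowed. The fork is seated and caught, and the shaft is home.

- **End float:** I pulled the knob to its front stop with about 26 N, then pushed it home against about 24 N. The travel between the stops was about 16 mm.
- **Fork:** I took the largest of the three green forks, the one at scene pixel (304,300). I kept it upright and slid it in from the left until it met the end stop. The catch looked shut in the image, and a gentle pull backwards was held at about 7 N.
- **Second pull:** With the fork in, the shaft stopped after about 4.3 mm at 27 N. I pushed it home again and let go. The last depth picture shows the rotor where it was when first home, to well under 1 mm. The gripper ended open and clear of everything.

**Checks that were off:**
- The force on the end stop reached 41 N for a moment, carried by the held fork. The 40 N limit applies to the arm or gripper body, and I saw no sign of either touching anything.
- An early approach to the knob stalled at the joint limits. I re-planned it with a sideways roll of about 16 degrees, and nothing was touched.
- In the final check the bottle was found at its starting position to about 3 mm and the screwdriver to about 8 mm. The network did not find the vial and reported the pump's motor instead, so the vial is unconfirmed. The gripper was never lowered near it.

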